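# Load the tube rotor into the open rotisserie incubator

### The arm

A 6-joint arm with a two-finger parallel gripper is mounted at the origin on the work surface. World frame = base frame: x ahead of the robot, y to its left, z up, the work surface at z = 0. Lengths are in mm, angles in rad, forces in N, time in s.
With the tool pointing down it reaches from about 400 to 925 mm from the base axis. Payload 12.5 kg.
Tool frame: the origin (TCP) lies where the fingers leave the gripper's body, on its centre line; the fingertips stand 78 mm ahead of it and the grasp point (between the pads) lies 59 mm ahead of it (env.tip_extent is the distance from the TCP to the fingertips, in mm); z points along the fingers, y is the direction in which the jaws open and shut (so a half turn about z gives the same grasp; the last joint's range is limited). The gripper opens to 95 mm and grips with 3 to 60 N. Pads are 20 mm wide; open, the fingers measure 119 mm over their backs; the gripper's body (75 mm by 180 mm) begins 59 mm behind the grasp point.
Start: joints at [1.194, 0.491, 1.559, -0, 1.092, -0.106], TCP at [167.169, 602.24, 292.261] pointing down, gripper open.
Joint ranges: [-3.1, 3.1], [-0.84, 2.19], [0.05, 2.79], [-1.13, 4.28], [0.06, 2.93], [-2.69, 2.69]. Speed limits (rad/s): [2.22, 2.22, 2.79, 3.14, 3.14, 3.14].

### API

Orientations are given as [roll, pitch, yaw] about the fixed x, y, z axes, in that order (R = Rz(yaw) Ry(pitch) Rx(roll)).
In Python, from cell import env gives the robot as it stands. The module is installed in compiled form; this text tells all that it offers.
- The arm moves only by the tool play_rows, never from a script. Its argument "targets" is a list of rows, each an object with "linear": the shift along the tool's x, y, z in mm, a list of three; "turn": the turn about the tool's z in rad. A call has 1 to 20 rows; each row is the pose to reach, as a shift and turn from the pose commanded when the call began, along the tool's axes at that moment; what a row does not reach only later rows make up. A row lasts 1/8 s, in which the tool goes at most 62.5 mm and 10.7 degrees, less where a joint would pass 70% of its speed; a pose out of reach is approached as far as the arm can. A call with a gripper value outside its range is refused whole. "hand" is the finger opening in mm, from 0 to 95.1, set as the call begins (left out, the last holds). The fingers move at their own pace and stop on an object; the grip force is fixed at half the most. Time passes only in rows, so rows that repeat a pose let the fingers close. It gives the time, the measured TCP pose, the force and the opening at its end, in the units of the state.
- env.state(): the state, without advancing time (a new reading comes with each control period).
- env.read_camera(name): name is "side" or "top"; returns (picture, depth): 400x640x3 uint8, red, green, blue; 400x640 float32, mm along the optical axis (not along the pixel's ray), 0 where there is no reading.
- env.camera_params(name): a dict with "fx", "fy", "cx", "cy" (pixels), "R" (3x3) and "t" (3): a world point X has camera coordinates R X + t. Camera axes: x right, y down, z forward; pixel columns grow to the right and rows downward; lengths in mm; the calibration is good to about 2 mm. A picture is of the moment at which its call begins. camera_params takes no time and is no camera call.
- env.job_done(): hands the job in, once; it reports no verdict.
The state is a dict: "t": time; "joints": joint angles; "qvel": joint speeds; "tau": joint torques, N m; "eef_pos": TCP position; "tcp_rot": TCP orientation; "ft_force": force on the tool from outside, world axes, zero at the start; "moment": the same for the moment, N m; "opening": opening from 0.0 (shut) to 1.0 (fully open).
Only numpy, scipy, OpenCV 4.12 (cv2) and the standard library are available. Lean on these libraries where they do the work, as an engineer would, in place of code of your own. Each camera call takes 0.05 s, during which the arm holds its last target.

### The job

Lift the loaded tube rotor off its loading cradle and hang it in the incubator, with its gear at the drive-motor end: lower the axle down the two slanted open slots, keeping hold of it until both ends rest on the bottom of their slots, then let go. Come in at a slant under the raised clear hood, leave the hood up, and do not disturb the other things on the bench.

Things in the scene. Friction and masses are not known exactly. Their poses are not given: they have to be found in the camera images.
- rotor: Loaded tube rotor, the loose thing to move: 274 mm long, 0.4 kg. A 10 mm axle runs along its y; origin at the middle of the axle, inside a dark ribbed grip sleeve (22 mm diameter, 64 mm long), where to grip it. Beside the sleeve, 76 mm white discs with tube caps reaching in to 58 mm from the middle. Round and balanced, so its turn about y does not matter. At the start it lies level in the cradle.
- journal_gear (a point): On the axle's centre line, mid-journal at the gear end, 126 mm from the rotor's middle (its +y). This end has a white toothed gear, 40 mm in diameter, 107 to 116 mm from the middle; beyond it the bare 10 mm journal runs out to 137 mm. Tubes run out to 104 mm.
- journal_plain (a point): On the axle's centre line, mid-journal at the plain end, 126 mm from the rotor's middle (its -y). This end has a dark collar, 18 mm in diameter, 107 to 116 mm from the middle; beyond it the bare 10 mm journal runs out to 137 mm.
- cradle: Aluminium loading cradle, fixed, open above: base plate 110 (x) x 275 (y) x 8 mm and, 126 mm either side of the middle, an upright plate 6 mm thick with a V notch on top where the rotor's journals lie, axle 85 mm above the bench, prongs 9 mm above the axle's centre. Origin: centre of the underside. The rotor lies along its y, gear to +y.
- incubator: White rotisserie incubator, fixed, 275 mm deep (x), 340 mm wide (y). Origin on the bench under the slots; -x is its front, +y its drive end with a grey motor housing. Two end walls (122 to 130 mm either side of the middle) on a 50 mm high base, each with an open slot leaning 30 degrees to the front: the way in is (0.5, 0, -0.866) in this frame. Between the walls it is open to the front.
- seat_drive (a point): Where the axle's centre rests when fully home in the slot of the drive (+y) end wall, 94 mm above the bench, mid-wall; axes as the incubator's. The slot is 14 mm wide for the 10 mm journal. Gear and collar pass between the walls with 6 mm to spare at each end. A rear console, 140 mm high, begins 70 mm behind.
- seat_idle (a point): The same in the slot of the other (-y) end wall; axes as the incubator's. The end walls are 140 mm high behind the slots and 123 mm in front of them.
- mouth_drive (a point): In the mouth of the drive-end slot, on the slot's centre line, mid-wall, 45 mm up the slot from its bottom position; the mouth is flared to about 30 mm.
- mouth_idle (a point): The same in the mouth of the other (-y) slot.
- hood (a joint): Angle of the clear hood, rad: 0 shut, about 1.75 as it stands raised on its stiff hinge, 72 mm behind the slots, 146 mm up. 262 mm wide: a 175 mm panel now stands up behind the slots, and from its top an 80 mm panel juts forward as a roof about 325 mm above the bench, its edge 15 to 35 mm behind the seated axle. A gripper leaning 25 to 45 degrees, wrist to the front, goes under it.
- dish_stack: Bystander: stack of four closed clear petri dishes, 90 mm in diameter, 60 mm high; origin at the centre of the underside. Leave it alone.
- seed_dish: Bystander: open petri dish with seeds, 86 mm in diameter, 12 mm high; origin at the centre of the underside. Leave it alone.
- forceps: Bystander: steel forceps, 122 mm long (x), lying flat, 8 mm high; origin at the centre of the underside. Leave them alone.
- tube_rack: Bystander: white rack with small tubes, 120 (x) x 52 x 39 mm high; origin at the centre of the underside. Leave it alone.
- amber_bottle: Bystander: amber glass bottle, 60 mm in diameter, 135 mm high; origin at the centre of the underside. Leave it alone.
- sample_jar: Bystander: small glass jar with a white lid, 56 mm in diameter, 75 mm high; origin at the centre of the underside. Leave it alone.
- marker: Bystander: grey marker pen, about 135 mm long (x), 13 mm thick, lying flat; origin at the centre of the underside. Leave it alone.

How it is judged:
By the outcome, as a careful person would: the job done as asked, in the order asked, and still so for the second after the job is handed in, with the robot touching nothing.
It also fails if it takes over 64 s, if anything falls off the work surface, if the arm or the gripper's body presses on something with over 40 N, if the wrist force passes 120 N, or if a joint passes its speed limit or range.

## Working session

There is one attempt and no reset: what is moved stays moved. The work goes in short steps, Python scripts to look and compute and a tool call to move; the robot and the scene stay as the last step left them, time stands still between calls to the robot, and variables do not carry over. Pictures are saved under pics/ and viewed, and the job is handed in when it is done.

Besides the shell and the picture viewer there is one more tool, called after ">>>" as name(argument=value, ...), one argument or row to a line, values as JSON. play_rows: Moves the arm, as the interface text tells. Its arguments: {"type":"object","properties":{"targets":{"type":"array","items":{"type":"object","properties":{"linear":{"type":"array","items":{"type":"number"}},"turn":{"type":"number"}}}},"hand":{"type":"number"}},"required":["targets"]}

```bash
mkdir -p pics
python3 - <<'E'
from cell import env
import cv2,numpy as np
s=env.state();print(s)
for n in("side","top"):
    p,d=env.read_camera(n);np.savez(n+"0.npz",p=p,d=d)
    cv2.imwrite(f"pics/{n}0.png",p[:,:,::-1]);c=env.camera_params(n);print(n,c, -np.array(c['R']).T@c['t'])
E
```

```text
{'t': 0.0, 'joints': array([ 1.19438507e+00,  4.91578601e-01,  1.55943872e+00,  2.18186082e-05,
        1.09169622e+00, -1.05616372e-01]), 'qvel': array([-0.00047439,  0.000346  ,  0.00169503,  0.0005785 ,  0.00082097,
        0.00130967]), 'tau': array([-3.64022606e-03, -6.12639070e+01, -2.58183968e+01,  6.91751833e-02,
        4.81904950e-02, -5.62737262e-05]), 'eef_pos': array([167.11459876, 602.08774278, 291.65356404]), 'tcp_rot': array([-3.14048005e+00, -1.37407394e-04,  2.87078763e+00]), 'ft_force': array([-0.32799494,  0.51859167,  0.06040691]), 'moment': array([-0.03376365,  0.039404  ,  0.03814436]), 'opening': 0.9986189093636316}
side {'fx': 397.1955642041422, 'fy': 397.1955642041422, 'cx': 319.83064942985675, 'cy': 205.49970581104535, 'R': array([[ 0.89049598, -0.45488764, -0.00970229],
       [-0.25605224, -0.4833975 , -0.83711654],
       [ 0.37610391,  0.74793321, -0.54693854]]), 't': array([-514.35820963,  222.72652233, 1015.4911667 ])} [ 133.13335071 -885.82931613  736.86885863]
top {'fx': 478.9978658540475, 'fy': 478.9978658540475, 'cx': 325.69814240830505, 'cy': 198.82757474771446, 'R': array([[ 3.05892229e-03, -9.99995321e-01, -1.38544947e-05],
       [-9.94725789e-01, -3.04138269e-03, -1.02524901e-01],
       [ 1.02524380e-01,  3.27397130e-04, -9.94730438e-01]]), 't': array([ -20.50748295,  568.65614708, 1682.09369879])} [ 393.26405221  -19.32859869 1731.53093316]
```

View pics/side0.png

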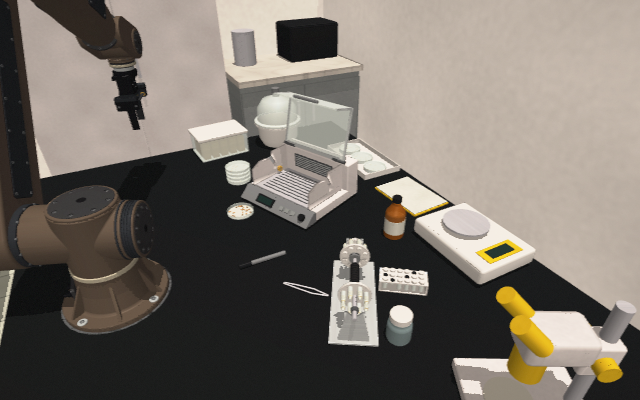

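View pics/top0.png

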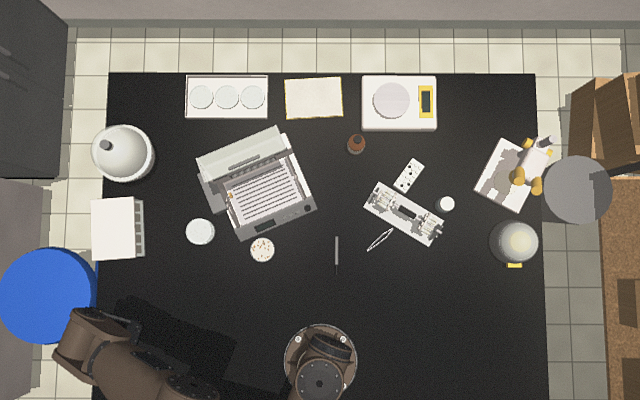

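The top view shows the robot base at (320,360), the cradle and rotor around (404,213), the incubator around (258,185) with its hood hinge up-left, and the dishes at (200,231) and (262,249). I'll enlarge both regions.

Run:
```python
import cv2,numpy as np
t=np.load("top0.npz")['p'][:,:,::-1];s=np.load("side0.npz")['p'][:,:,::-1]
def crop(im,x,y,w,h,k,n): cv2.imwrite(f"pics/{n}.png",cv2.resize(im[y:y+h,x:x+w],None,fx=k,fy=k,interpolation=cv2.INTER_CUBIC))
crop(t,355,145,100,110,5,"top_rot");crop(t,185,115,140,140,4,"top_inc")
crop(s,230,80,140,150,4,"side_inc");crop(s,320,225,120,125,4,"side_rot")
```

```text
(no output)
```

View pics/top_rot.png

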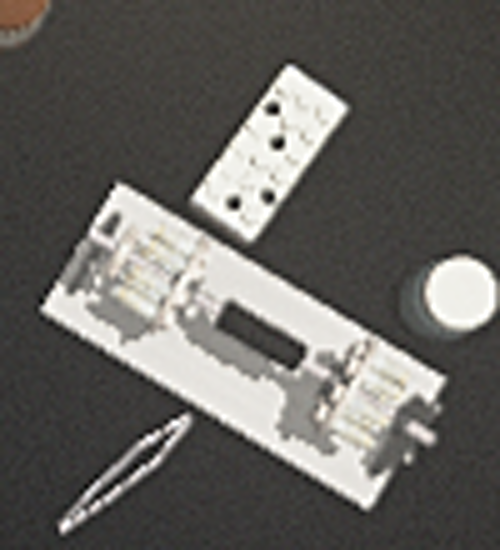

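View pics/top_inc.png

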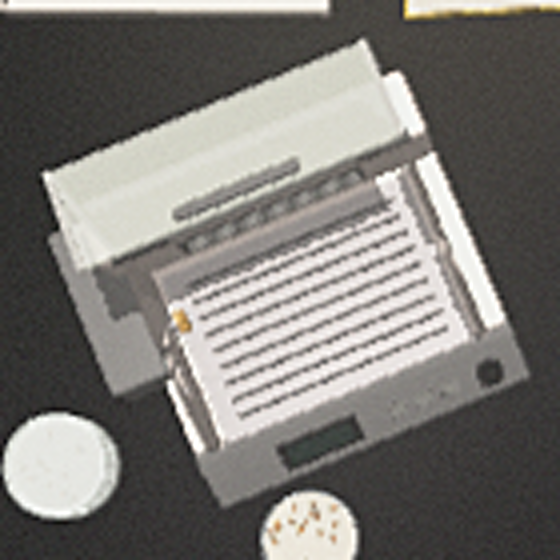

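View pics/side_inc.png

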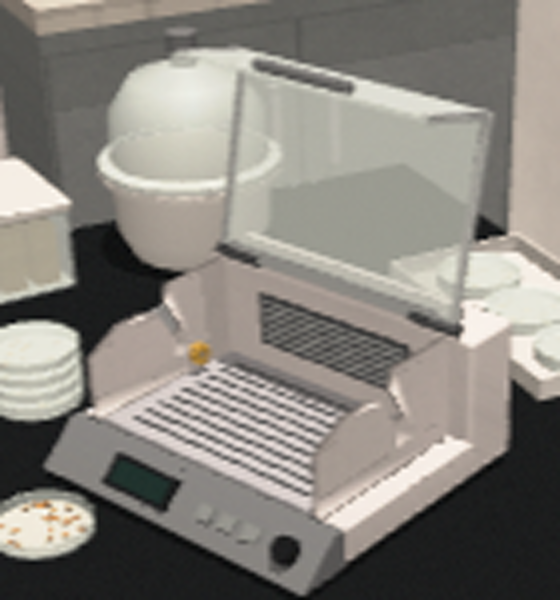

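View pics/side_rot.png

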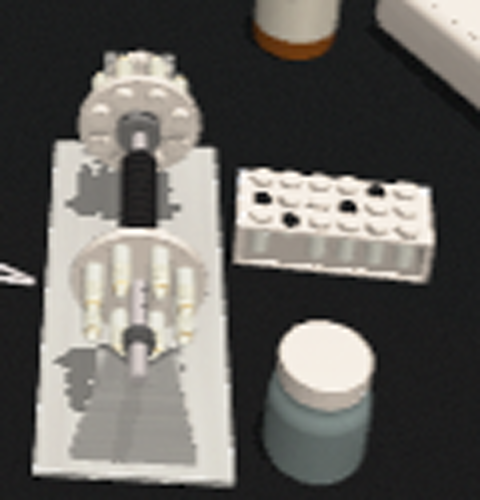

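```bash
cat > h.py <<'E'
import numpy as np,cv2
from cell import env
def pts(n,d):
    c=env.camera_params(n);v,u=np.mgrid[0:400,0:640].astype(float)
    X=np.stack([(u-c['cx'])/c['fx']*d,(v-c['cy'])/c['fy']*d,d],-1)-np.array(c['t'])
    P=X@np.array(c['R']); P[d<=0]=np.nan; return P
def ray(n,u,v,z):
    c=env.camera_params(n);R=np.array(c['R']);C=-R.T@c['t']
    r=R.T@np.array([(u-c['cx'])/c['fx'],(v-c['cy'])/c['fy'],1.]);return C+r*(z-C[2])/r[2]
def proj(n,X):
    c=env.camera_params(n);Y=np.array(c['R'])@np.array(X,float)+c['t']
    return np.array([c['fx']*Y[0]/Y[2]+c['cx'],c['fy']*Y[1]/Y[2]+c['cy']])
E
python3 - <<'E'
from h import *
t=np.load("top0.npz");P=pts("top",t['d'])
z=P[...,2]
print("bench z",np.nanmedian(z[280:300,300:500]),np.nanstd(z[280:300,300:500]))
def crop(x,y,w,h,k,n,lo,hi):
    im=np.clip((np.nan_to_num(z)-lo)/(hi-lo),0,1)*255
    im=cv2.applyColorMap(im.astype(np.uint8),cv2.COLORMAP_JET)
    cv2.imwrite(f"pics/{n}.png",cv2.resize(im[y:y+h,x:x+w],None,fx=k,fy=k,interpolation=cv2.INTER_NEAREST))
crop(185,115,140,140,4,"hz_inc",0,160);crop(355,145,100,110,5,"hz_rot",0,130)
# sleeve
g=t['p'].max(2);m=((g<60)&(z>70)).astype(np.uint8);m[:, :380]=0;m[:,440:]=0;m[:180]=0;m[250:]=0
n,l,st,ce=cv2.connectedComponentsWithStats(m);i=1+np.argmax(st[1:,4]);print(st[i],ce[i])
ys,xs=np.where(l==i);r=cv2.minAreaRect(np.c_[xs,ys].astype(np.float32));print(r)
print("sleeve",ray("top",*r[0],93),np.nanmedian(z[l==i]),np.nanmax(z[l==i]))
b=cv2.boxPoints(r);print([ray("top",*p,90).round(1) for p in b])
E
```

```text
bench z -0.6563494453416386 4.114736858044071
[399 209  16  10  20] [406.6 213.9]
((406.2231140136719, 213.48463439941406), (16.99275779724121, 1.6124516725540161), 29.744882583618164)
sleeve [ 512.47627584 -294.98613327   93.        ] 90.09441521780485 96.33909861880367
[array([ 524.7, -268.9,   90. ]), array([ 529.6, -271.7,   90. ]), array([ 500.7, -322. ,   90. ]), array([ 495.9, -319.2,   90. ])]
```

View pics/hz_inc.png

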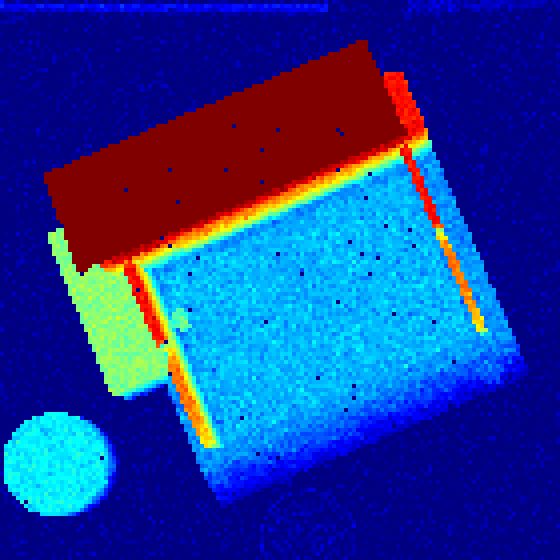

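View pics/hz_rot.png

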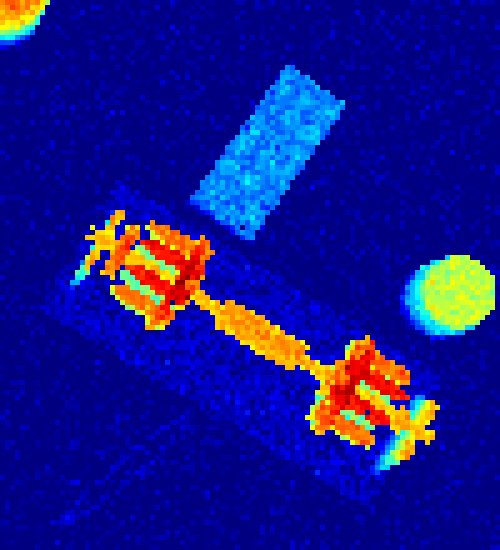

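Both height maps are clean. The incubator's end walls show as strips stepping from red (140) to orange (123) at the slots, the console edge is at the rear, and the rotor and cradle are clear. Next I'll fit frames to these.

Run:
```python
from h import *
t=np.load("top0.npz");P=pts("top",t['d']);z=P[...,2]
V,U=np.mgrid[0:400,0:640]
def fit(m):
    q=P[m];c=q[:,:2].mean(0);w=np.linalg.svd(q[:,:2]-c,full_matrices=False)[2][0];return c,w,q
# walls
for n,(x0,x1,y0,y1) in dict(drive=(213,243,182,232),idle=(282,310,150,200)).items():
    m=(U>=x0)&(U<x1)&(V>=y0)&(V<y1)&(z>108)&(z<150)
    c,w,q=fit(m);
    r=(q[:,:2]-c)@np.array([-w[1],w[0]]);k=abs(r)<8;c=q[k,:2].mean(0);w=np.linalg.svd(q[k,:2]-c,full_matrices=False)[2][0]
    w=w*np.sign(w[0]);print(n,c,"yaw",np.degrees(np.arctan2(w[1],w[0])),k.sum(),r[k].std())
    s=(q[k,:2]-c)@w;o=np.argsort(s)
    for a in range(-80,80,5):
        kk=(s>=a)&(s<a+5)
        if kk.any(): print(a,kk.sum(),np.median(q[k][kk,2]).round(0),end=' | ')
    print()
# cradle plate
p=t['p'];m=((p.min(2)>90)|((z>20)))&(U>360)&(U<450)&(V>178)&(V<250)
m=m.astype(np.uint8);n,l,st,ce=cv2.connectedComponentsWithStats(m);i=1+np.argmax(st[1:,4])
ys,xs=np.where(l==i);r=cv2.minAreaRect(np.c_[xs,ys].astype(np.float32))
B=[ray("top",*q,8)[:2].round(1) for q in cv2.boxPoints(r)];print("cradle",r,B,np.mean(B,0),[np.linalg.norm(B[i]-B[i-1]) for i in range(4)])
for i in range(4): d=B[i]-B[i-1];print(np.degrees(np.arctan2(d[1],d[0])))
# sleeve/axle
m=(z>70)&(z<100)&(U>397)&(U<418)&(V>203)&(V<222)
c,w,q=fit(m);print("sleeve",c,np.degrees(np.arctan2(-w[0],w[1])),m.sum(),np.percentile(q[:,2],[5,50,95]))
s=(q[:,:2]-c)@w;print(s.min(),s.max())
m=(z>60)&(z<140)&(U>365)&(U<448)&(V>180)&(V<245)
m&=(P[...,0]-c[0])**2+(P[...,1]-c[1])**2<160**2
c,w,q=fit(m);print("rotor all",c,np.degrees(np.arctan2(-w[0],w[1])),m.sum());s=(q[:,:2]-c)@w;print(s.min(),s.max())
```

```text
drive [549.78131018 317.8805662 ] yaw 23.153523275548544 139 2.7921516252319627
-80 3 114.0 | -75 4 115.0 | -70 5 117.0 | -65 4 120.0 | -60 5 114.0 | -55 5 124.0 | -50 5 121.0 | -45 4 121.0 | -40 4 122.0 | -35 6 121.0 | -30 3 121.0 | -25 4 121.0 | -20 4 121.0 | -15 4 116.0 | -10 2 111.0 | 0 3 127.0 | 5 6 136.0 | 10 5 141.0 | 15 5 138.0 | 20 5 137.0 | 25 6 135.0 | 30 5 138.0 | 35 7 137.0 | 40 6 137.0 | 45 6 138.0 | 50 4 138.0 | 55 7 138.0 | 60 4 137.0 | 65 6 142.0 | 70 1 114.0 | 
idle [651.7378168   88.71495922] yaw 23.736233318938066 111 2.5867321031090786
-80 3 110.0 | -75 4 117.0 | -70 4 119.0 | -65 2 116.0 | -60 5 120.0 | -55 3 125.0 | -50 4 119.0 | -45 3 120.0 | -40 4 122.0 | -35 4 124.0 | -30 2 124.0 | -25 4 120.0 | -20 2 119.0 | -15 3 116.0 | -10 1 110.0 | -5 1 128.0 | 0 5 139.0 | 5 3 142.0 | 10 3 140.0 | 15 4 139.0 | 20 3 139.0 | 25 4 138.0 | 30 3 141.0 | 35 3 140.0 | 40 4 138.0 | 45 3 137.0 | 50 4 138.0 | 55 3 140.0 | 60 4 140.0 | 65 3 137.0 | 70 3 142.0 | 75 7 125.0 | 
cradle ((404.7940673828125, 214.67645263671875), (80.94732666015625, 31.21274185180664), 30.963754653930664) [array([ 540.8, -150.1]), array([ 638.5, -208.9]), array([ 488. , -457.5]), array([ 392. , -397.8])] [ 514.825 -303.575] [np.float64(288.95800732978483), np.float64(114.02951372342166), np.float64(290.60662415024194), np.float64(113.04906014646915)]
59.005638567542235
-31.04131130733092
-121.1903010716059
148.12355222437
sleeve [ 518.4781965  -297.87256381] 149.00669930102129 131 [83.9054441  92.07166413 98.14176051]
-38.141180268505614 43.464026289002994
rotor all [ 522.36871475 -311.41038935] 157.49819020850325 927
-147.36159604204022 121.83852152241816
```

Run:
```python
from h import *
for n,box in (("top",(390,200,424,226)),("side",(340,255,368,290))):
    f=np.load(n+"0.npz");P=pts(n,f['d']);g=f['p'].max(2).astype(int);z=P[...,2]
    x0,y0,x1,y1=box
    V,U=np.mgrid[0:400,0:640]
    m=(U>=x0)&(U<x1)&(V>=y0)&(V<y1)&(g<75)&(z>66)
    q=P[m];c=np.median(q[:,:2],0);k=np.linalg.norm(q[:,:2]-c,axis=1)<45;q=q[k]
    ys,xs=np.where(m);print(n,m.sum(),xs.min(),xs.max(),ys.min(),ys.max())
    c=q[:,:2].mean(0);w=np.linalg.svd(q[:,:2]-c,full_matrices=False)[2][0];s=(q[:,:2]-c)@w
    print(c,np.degrees(np.arctan2(-w[0],w[1])),s.min(),s.max(),"mid",c+w*(s.min()+s.max())/2,np.percentile(q[:,2],[5,50,95]))
# disc planes: inner discs; use all rotor points near axis, histogram along axis
a=np.radians(-31.);w=np.array([-np.sin(a),np.cos(a)]);nrm=np.array([np.cos(a),np.sin(a)])
for n in("top","side"):
    f=np.load(n+"0.npz");P=pts(n,f['d']);q=P[(abs((P[...,:2]-[516,-298])@w)<160)&(abs((P[...,:2]-[516,-298])@nrm)<48)&(P[...,2]>60)&(P[...,2]<135)]
    s=(q[:,:2]-[516,-298])@w;r=(q[:,:2]-[516,-298])@nrm
    print(n,s.min(),s.max())
    for b in range(-145,145,5):
        k=(s>=b)&(s<b+5)
        if k.sum()>2: print(b,k.sum(),np.percentile(q[k,2],95).round(),r[k].min().round(),r[k].max().round(),np.median(r[k]).round(1),end=' | ')
    print()
```

```text
top 94 399 415 206 218
[ 517.67081593 -296.97073874] 149.58270145986944 -30.253943056101058 31.45937331036427 mid [ 517.36566479 -297.49049667] [85.97821804 92.92412939 99.30244955]
side 161 350 358 263 281
[ 515.95861594 -299.84096288] 147.8403123755267 -31.387786172481032 29.704202337389432 mid [ 516.4066856  -299.12832888] [90.04474865 93.99071122 96.9402753 ]
top -132.9094777098871 139.1930882771048
-135 5 91.0 -2.0 6.0 2.3 | -130 7 91.0 -21.0 23.0 2.0 | -125 36 95.0 -20.0 23.0 -0.5 | -120 5 93.0 -18.0 5.0 -8.6 | -115 6 98.0 -6.0 4.0 -0.3 | -110 8 95.0 -5.0 9.0 2.7 | -105 7 103.0 -24.0 15.0 3.5 | -100 17 114.0 -22.0 32.0 11.6 | -95 25 115.0 -27.0 32.0 -3.7 | -90 27 116.0 -27.0 31.0 4.2 | -85 24 118.0 -26.0 32.0 4.3 | -80 28 116.0 -28.0 29.0 3.7 | -75 22 118.0 -27.0 33.0 -1.1 | -70 19 124.0 -34.0 32.0 -4.2 | -65 45 123.0 -35.0 39.0 -2.9 | -60 41 117.0 -27.0 34.0 0.0 | -55 17 115.0 -29.0 15.0 0.7 | -50 6 93.0 -2.0 7.0 2.8 | -45 4 92.0 -0.0 8.0 1.9 | -40 3 96.0 -1.0 4.0 1.9 | -35 4 95.0 0.0 7.0 1.4 | -30 9 99.0 -6.0 14.0 4.0 | -25 9 98.0 -7.0 10.0 3.0 | -20 10 97.0 -8.0 13.0 -0.1 | 
[... 1584 characters left out ...]
0 -9.0 10.0 0.6 | 0 13 96.0 -9.0 10.0 0.6 | 5 11 96.0 -9.0 10.0 0.6 | 10 15 97.0 -9.0 10.0 3.0 | 15 12 97.0 -9.0 10.0 -1.7 | 20 11 96.0 -9.0 10.0 0.6 | 25 16 96.0 -9.0 11.0 1.9 | 30 7 95.0 -9.0 10.0 0.8 | 40 3 90.0 -4.0 3.0 0.9 | 45 7 91.0 -4.0 6.0 0.9 | 50 13 97.0 -9.0 11.0 3.2 | 55 104 111.0 -29.0 31.0 2.1 | 60 148 116.0 -34.0 33.0 -4.3 | 65 231 121.0 -36.0 39.0 0.6 | 70 17 121.0 -34.0 35.0 -0.1 | 80 10 115.0 -27.0 15.0 0.2 | 85 13 116.0 -25.0 31.0 -4.8 | 90 16 116.0 -27.0 31.0 14.0 | 95 13 115.0 -27.0 29.0 7.8 | 100 7 113.0 -25.0 26.0 -9.9 | 105 13 104.0 -17.0 19.0 3.4 | 110 18 104.0 -17.0 19.0 -1.6 | 115 7 103.0 -17.0 19.0 3.4 | 120 8 94.0 -20.0 22.0 -19.5 | 125 14 95.0 -20.0 23.0 19.4 |
```

The rotor's gear is confirmed at +y: its radius of about 18 mm shows at s = 105–117. The centre is near (517.5, −297.8) with yaw −31°. Now I'll find the slots from the side view's depth points, in the rough incubator frame (mid-wall (601,203), yaw 23.4°).

Run:
```python
from h import *
a=np.radians(23.4);X=np.array([np.cos(a),np.sin(a)]);Y=np.array([-np.sin(a),np.cos(a)]);O=np.array([600.8,203.3])
im=np.full((600,800,3),255,np.uint8)
for n in("side","top"):
    f=np.load(n+"0.npz");P=pts(n,f['d']);x=(P[...,:2]-O)@X;y=(P[...,:2]-O)@Y;z=P[...,2]
    # yaw / wall check
    for lab,lo,hi,oy in(("idle",-142,-112,300),("drive",112,142,0)):
        m=(y>lo)&(y<hi)&(z>60)&(z<150)&(abs(x)<110)
        print(n,lab,m.sum(),"y pct",np.percentile(y[m],[5,25,50,75,95]).round(1),"slope deg",np.degrees(np.polyfit(x[m],y[m],1)[0]).round(2))
        col=(0,0,255) if n=="side" else (200,120,0)
        for xx,zz in zip(x[m],z[m]): cv2.circle(im,(int(400+xx*3.2),int(oy+290-(zz-55)*2.9)),2,col,-1)
for oy in(0,300):
    for g in range(-100,101,20): cv2.line(im,(int(400+g*3.2),oy),(int(400+g*3.2),oy+299),(180,)*3,1)
    for g in range(60,150,20): cv2.line(im,(0,int(oy+290-(g-55)*2.9)),(799,int(oy+290-(g-55)*2.9)),(180,)*3,1)
cv2.imwrite("pics/slots.png",im)
```

```text
side idle 828 y pct [-136.8 -128.3 -127.  -125.7 -121.7] slope deg -1.32
side drive 736 y pct [118.9 123.5 125.4 127.  130.6] slope deg -0.45
top idle 180 y pct [-139.5 -129.3 -126.5 -123.6 -118.9] slope deg -1.99
top drive 323 y pct [118.4 122.4 123.2 127.6 139.7] slope deg 0.27
```

View pics/slots.png

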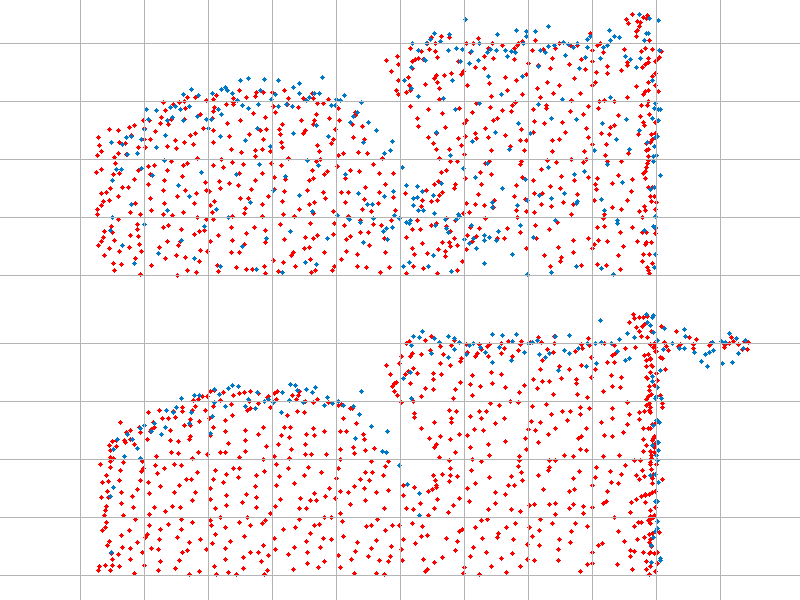

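The slots show in both views: bottoms near x≈+8 in the rough frame, and the console face at x≈+77, which must be 70 behind the seats, so the two agree. Next I'll refine yaw and x from the console face and the wall strips.

Run:
```python
from h import *
a=np.radians(23.4);X=np.array([np.cos(a),np.sin(a)]);Y=np.array([-np.sin(a),np.cos(a)]);O=np.array([600.8,203.3])
for n in("side","top"):
    f=np.load(n+"0.npz");P=pts(n,f['d']);x=(P[...,:2]-O)@X;y=(P[...,:2]-O)@Y;z=P[...,2]
    m=(abs(y)<110)&(z>65)&(z<130)&(x>60)&(x<95)
    k=m.copy()
    for _ in range(5):
        c=np.polyfit(y[k],x[k],1);k=m&(abs(x-np.polyval(c,y))<4)
    print(n,"console x at y=0",c[1].round(2),"slope deg",np.degrees(c[0]).round(2),k.sum())
    # wall tops, thin
    for lab,s in(("idle",-1),("drive",1)):
        m=(abs(y*s-126)<9)&(z>112)&(z<146)&(x>-75)&(x<70)
        k=m.copy()
        for _ in range(8):
            c=np.polyfit(x[k],y[k],1);k=m&(abs(y-np.polyval(c,x))<5.5)
        print(n,lab,"y at x=0",c[1].round(2),"slope",np.degrees(c[0]).round(2),k.sum())
    # slot edges: rear edge & front edge for drive and idle, per z
    for s in(-1,1):
        for zl in range(100,140,5):
            m=(abs(y*s-126)<7)&(abs(z-zl)<3.5)&(abs(x)<60)
            xs=np.sort(x[m]);
            if len(xs)>3:
                g=np.diff(xs);i=g.argmax();print(n,s,zl,xs[i].round(1),xs[i+1].round(1),"mid",((xs[i]+xs[i+1])/2).round(1),"-> seat x",((xs[i]+xs[i+1])/2+(zl-94)*.577).round(1))
```

```text
side console x at y=0 76.54 slope deg -0.07 607
side idle y at x=0 -125.97 slope -0.44 185
side drive y at x=0 125.84 slope 0.07 168
side -1 100 -3.7 12.4 mid 4.3 -> seat x 7.8
side -1 105 -7.9 9.3 mid 0.7 -> seat x 7.1
side -1 110 -11.0 6.7 mid -2.1 -> seat x 7.1
side -1 115 -13.7 4.6 mid -4.6 -> seat x 7.5
side -1 120 -14.8 -1.7 mid -8.2 -> seat x 6.8
side -1 125 -31.3 -2.4 mid -16.9 -> seat x 1.0
side -1 130 31.9 41.6 mid 36.7 -> seat x 57.5
side -1 135 37.2 44.7 mid 40.9 -> seat x 64.6
side 1 100 -5.5 11.3 mid 2.9 -> seat x 6.4
side 1 105 -10.0 10.5 mid 0.2 -> seat x 6.6
side 1 110 -11.1 5.7 mid -2.7 -> seat x 6.5
side 1 115 -13.9 3.2 mid -5.3 -> seat x 6.8
side 1 120 -19.3 -0.3 mid -9.8 -> seat x 5.2
side 1 125 -27.2 -1.0 mid -14.1 -> seat x 3.8
side 1 130 3.9 10.8 mid 7.4 -> seat x 28.2
side 1 135 29.1 35.7 mid 32.4 -> seat x 56.1
top console x at y=0 78.62 slope deg -0.15 270
top idle y at x=0 -125.45 slope 0.03 89
top drive y at x=0 125.58 slope -0.29 122
top -1 110 -59.2 -14.0 mid -36.6 -> seat x -27.4
top -1 115 -37.2 -14.5 mid -25.8 -> seat x -13.7
top -1 120 -12.1 3.6 mid -4.3 -> seat x 10.7
top -1 125 -26.4 -12.1 mid -19.2 -> seat x -1.4
top -1 130 3.3 28.8 mid 16.1 -> seat x 36.9
top -1 135 28.8 34.9 mid 31.9 -> seat x 55.5
top 1 100 -25.3 -4.7 mid -15.0 -> seat x -11.6
top 1 105 -2.3 22.7 mid 10.2 -> seat x 16.6
top 1 110 -7.4 11.3 mid 1.9 -> seat x 11.2
top 1 115 -9.7 17.5 mid 3.9 -> seat x 16.0
top 1 120 -12.2 5.9 mid -3.1 -> seat x 11.9
top 1 125 -17.5 1.3 mid -8.1 -> seat x 9.8
top 1 130 -24.3 1.3 mid -11.5 -> seat x 9.3
top 1 135 36.2 43.3 mid 39.8 -> seat x 63.4
```

Seat midpoint ≈ (608, 206, 94) with yaw 23.4°. The moves only offer shifts and a turn about the tool's own z, so I need to know the real gripper and arm shape before deciding how to get the lean.

Run:
```python
from h import *
s=np.load("side0.npz");im=s['p'][:,:,::-1]
cv2.imwrite("pics/grip.png",cv2.resize(im[0:140,40:200],None,fx=4,fy=4,interpolation=cv2.INTER_CUBIC))
st=env.state();t=st['eef_pos'];from scipy.spatial.transform import Rotation as R
Rm=R.from_euler('xyz',st['tcp_rot']).as_matrix();print(Rm.round(2))
for n in("side","top"):
    f=np.load(n+"0.npz");P=pts(n,f['d']);q=(P-t)@Rm;q=q[(abs(q[...,0])<200)&(abs(q[...,1])<200)&(q[...,2]<85)&(q[...,2]>-400)]
    print(n,len(q))
    for a in range(-400,85,20):
        k=(q[:,2]>=a)&(q[:,2]<a+20)
        if k.sum()>3: print(a,k.sum(),"x",np.percentile(q[k,0],[2,98]).round(),"y",np.percentile(q[k,1],[2,98]).round())
```

```text
[[-0.96  0.27 -0.  ]
 [ 0.27  0.96 -0.  ]
 [ 0.   -0.   -1.  ]]
side 3635
-340 15 x [-42. -39.] y [-199. -181.]
-320 32 x [-41. -37.] y [-199. -148.]
-300 70 x [-47. -31.] y [-196.  -92.]
-280 192 x [-53.  60.] y [-199.  -59.]
-260 380 x [-57.  55.] y [-199.  -23.]
-240 396 x [-62.  73.] y [-174.    3.]
-220 381 x [-65.  70.] y [-144.    7.]
-200 212 x [-65.  69.] y [-126.   21.]
-180 270 x [-65.  64.] y [-70.   7.]
-160 224 x [-60.  59.] y [-43.   1.]
-140 148 x [-37.  36.] y [-42.  -1.]
-120 195 x [-33.  34.] y [-51.   2.]
-100 139 x [-32.  34.] y [-56.  -5.]
-80 118 x [-20.  23.] y [-55.  10.]
-60 241 x [-31.  31.] y [-93.  78.]
-40 190 x [-33.  34.] y [-94.  77.]
-20 194 x [-33.  35.] y [-87.  66.]
0 35 x [-10.  13.] y [-72.  53.]
20 55 x [-9. 14.] y [-63.  50.]
40 82 x [-9. 14.] y [-62.  56.]
60 66 x [-9. 14.] y [-58.  53.]
top 5530
-380 299 x [-24.  50.] y [-200. -175.]
-360 485 x [-43.  57.] y [-197. -147.]
-340 452 x [-44.  59.] y [-193. -122.]
-320 455 x [-43.  50.] y [-191.  -83.]
-300 512 x [-50.  65.] y [-181.  -67.]
-280 678 x [-55.  68.] y [-158.  -31.]
-260 440 x [-61.  59.] y [-133.   13.]
-240 1253 x [-65.  49.] y [-119.   34.]
-220 293 x [-69.  46.] y [-118.   45.]
-200 117 x [-70. -52.] y [-94.  38.]
-180 51 x [-69. -55.] y [-62.  28.]
-160 6 x [-64. -60.] y [-29.  -6.]
-100 7 x [-36. -30.] y [-48. -33.]
-80 7 x [-24. -21.] y [-51. -44.]
-60 197 x [-34.  21.] y [-91. -10.]
-40 144 x [-36.  22.] y [-91.  74.]
-20 123 x [-36.   5.] y [-82.  78.]
```

View pics/grip.png

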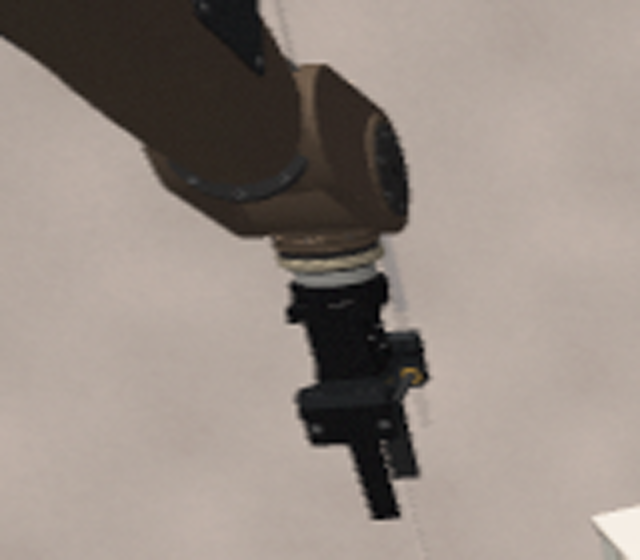

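The side crop shows a gripper crossbar about 180 mm wide along the jaws (±90 mm), so a vertical gripper would hit the hood and the lean is needed. I'll pick vertically first; the cradle's axle lies square to the arm's radius. First move goes above the rotor at z≈290, bowing outward.

>>> play_rows(
  targets=[
    {"linear": [-20,-18,0],"turn": 0.05},
    {"linear": [-60,-54,0],"turn": 0.14},
    {"linear": [-105,-93,0],"turn": 0.24},
    {"linear": [-149,-132,0],"turn": 0.34},
    {"linear": [-193,-172,0],"turn": 0.44},
    {"linear": [-238,-211,0],"turn": 0.54},
    {"linear": [-282,-250,0],"turn": 0.64},
    {"linear": [-322,-286,0],"turn": 0.74},
    {"linear": [-363,-322,0],"turn": 0.83},
    {"linear": [-403,-357,0],"turn": 0.92},
    {"linear": [-421,-399,0],"turn": 1.01},
    {"linear": [-438,-441,0],"turn": 1.1},
    {"linear": [-457,-486,0],"turn": 1.2},
    {"linear": [-477,-532,0],"turn": 1.31},
    {"linear": [-496,-578,0],"turn": 1.41},
    {"linear": [-515,-624,0],"turn": 1.51},
    {"linear": [-534,-669,0],"turn": 1.61},
    {"linear": [-554,-715,0],"turn": 1.71},
    {"linear": [-570,-753,0],"turn": 1.8},
    {"linear": [-578.3,-773.5,0],"turn": 1.841},
  ],
  hand=95,
)

```text
t: 2.6
eef_pos: [517.4, -299.5, 291.7]
tcp_rot: [-3.141, -0.0, 1.027]
ft_force: [0.3, -0.7, -0.5]
opening: 0.999
```

>>> play_rows(
  targets=[
    {"linear": [0,0,20]},
    {"linear": [0,0,60]},
    {"linear": [0,0,100]},
    {"linear": [0,0,130]},
    {"linear": [0,0,144]},
    {"linear": [0,0,147]},
    {"linear": [0,0,147]},
  ],
)

```text
validation failed for argument at $.ta...
```

Run:
```python
from h import *
print(env.state()['eef_pos'],env.state()['tcp_rot'])
p,d=env.read_camera("side");np.savez("side1.npz",p=p,d=d)
cv2.imwrite("pics/side1.png",cv2.resize(p[160:350,290:450,::-1],None,fx=3.7,fy=3.1,interpolation=cv2.INTER_CUBIC))
```

```text
[ 517.35411558 -299.45970892  291.6731587 ] [-3.14086938e+00 -1.26322667e-04  1.02702070e+00]
```

View pics/side1.png

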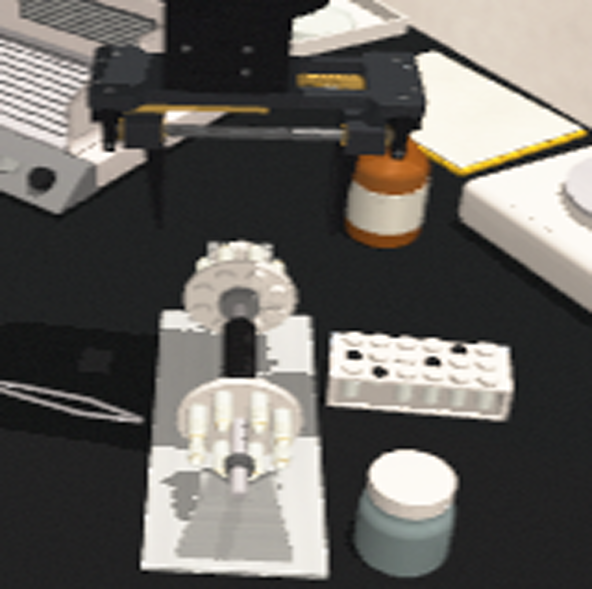

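The move was refused because every row needs "turn". The view shows the open gripper centred over the sleeve. The measured TCP is steady, so I'll add the 1.5 mm correction and descend.

>>> play_rows(
  targets=[
    {"linear": [1,-0.5,20],"turn": 0},
    {"linear": [1.5,-0.8,60],"turn": 0},
    {"linear": [1.5,-0.8,100],"turn": 0},
    {"linear": [1.5,-0.8,130],"turn": 0},
    {"linear": [1.5,-0.8,144],"turn": 0},
    {"linear": [1.5,-0.8,147.5],"turn": 0},
    {"linear": [1.5,-0.8,147.5],"turn": 0},
  ],
)

```text
t: 3.52
eef_pos: [517.9, -296.0, 145.5]
tcp_rot: [3.141, -0.0, 1.03]
ft_force: [0.5, 0.2, -0.1]
opening: 0.997
```

Run:
```python
from h import *
print(env.state()['eef_pos'],env.state()['tcp_rot'],env.state()['ft_force'])
p,d=env.read_camera("side");np.savez("side2.npz",p=p,d=d)
cv2.imwrite("pics/side2.png",cv2.resize(p[160:350,290:450,::-1],None,fx=3.7,fy=3.1,interpolation=cv2.INTER_CUBIC))
```

```text
[ 517.87727159 -296.01290043  145.50450191] [ 3.14056881e+00 -2.84119474e-05  1.03019555e+00] [ 0.46645253  0.228892   -0.08027903]
```

View pics/side2.png

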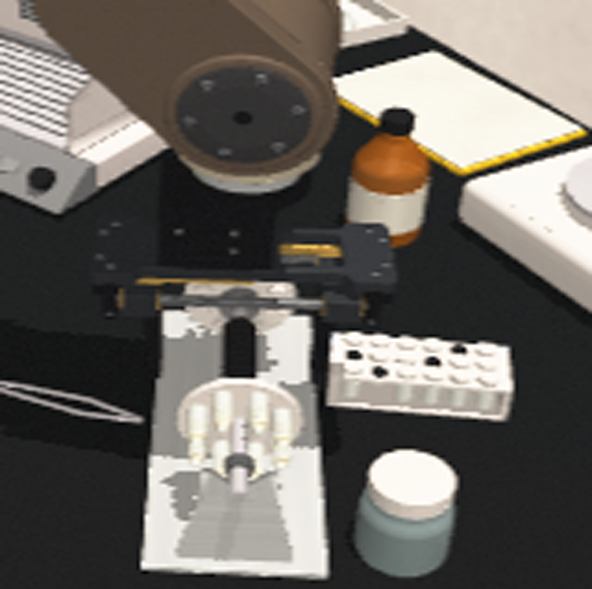

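The gripper is straddling the rotor. I'll correct by −1.5 mm axially and 1.5 mm down, then close.

>>> play_rows(
  targets=[
    {"linear": [-1.5,0.5,1.5],"turn": 0},
    {"linear": [-1.5,0.5,1.5],"turn": 0},
  ],
)

```text
t: 3.82
eef_pos: [517.3, -297.8, 143.6]
tcp_rot: [3.141, -0.0, 1.03]
ft_force: [-0.5, 1.0, -0.2]
opening: 1.002
```

>>> play_rows(
  targets=[
    {"linear": [0,0,0],"turn": 0},
    {"linear": [0,0,0],"turn": 0},
    {"linear": [0,0,0],"turn": 0},
    {"linear": [0,0,0],"turn": 0},
    {"linear": [0,0,0],"turn": 0},
    {"linear": [0,0,0],"turn": 0},
  ],
  hand=5,
)

```text
t: 4.58
eef_pos: [517.2, -297.6, 143.2]
tcp_rot: [-3.142, -0.0, 1.03]
ft_force: [-0.8, 0.1, 0.2]
opening: 0.423
```

>>> play_rows(
  targets=[
    {"linear": [0,0,0],"turn": 0},
    {"linear": [0,0,0],"turn": 0},
    {"linear": [0,0,0],"turn": 0},
    {"linear": [0,0,0],"turn": 0},
    {"linear": [0,0,0],"turn": 0},
  ],
)

```text
t: 5.2
eef_pos: [518.5, -298.5, 143.8]
tcp_rot: [3.137, 0.0, 1.03]
ft_force: [6.7, -3.6, -0.6]
opening: 0.228
```

Opening is 21.7 mm, so the sleeve is gripped. Lifting straight up.

>>> play_rows(
  targets=[
    {"linear": [0,1.5,-5],"turn": 0},
    {"linear": [0,1.5,-15],"turn": 0},
    {"linear": [0,1.5,-40],"turn": 0},
    {"linear": [0,1.5,-80],"turn": 0},
    {"linear": [0,1.5,-130],"turn": 0},
    {"linear": [0,1.5,-180],"turn": 0},
    {"linear": [0,1.5,-230],"turn": 0},
    {"linear": [0,1.5,-270],"turn": 0},
    {"linear": [0,1.5,-300],"turn": 0},
    {"linear": [0,1.5,-310],"turn": 0},
  ],
)

```text
t: 6.45
eef_pos: [518.2, -298.1, 455.0]
tcp_rot: [3.14, 0.0, 1.03]
ft_force: [-0.4, 0.6, -5.6]
opening: 0.223
```

Run:
```python
from h import *
s=env.state();print(s['t'],s['eef_pos'],s['tcp_rot'],s['ft_force'],s['opening'],s['joints'])
p,d=env.read_camera("side");np.savez("side3.npz",p=p,d=d)
cv2.imwrite("pics/side3.png",p[:,:,::-1])
```

```text
6.45 [ 518.18258442 -298.12711793  455.01138598] [3.13954175e+00 1.30757628e-04 1.02985704e+00] [-0.41263162  0.63039097 -5.58741742] 0.22265761966823422 [-6.32560343e-01  3.35479678e-01  1.37900911e+00  5.80500035e-05
  1.42504960e+00 -9.16295609e-02]
```

View pics/side3.png

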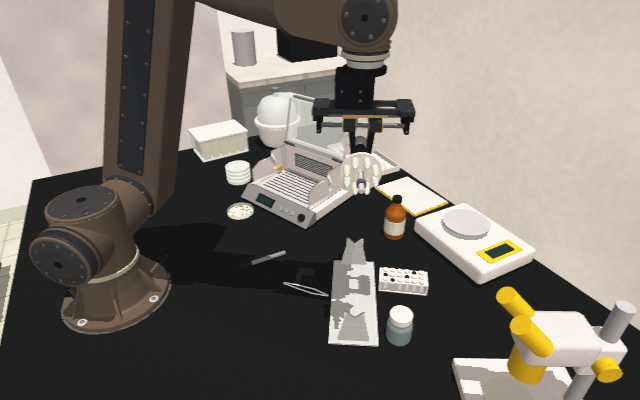

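The rotor is held level with gear to the far side, and the cradle is empty. Since the tool tilts in the arm's vertical plane (azimuth q1), I'll carry the rotor high, turn it to yaw 113.4° and bring the arm plane to 23.4°. There I'll see whether pushing against the reach limit gives the lean.

>>> play_rows(
  targets=[
    {"linear": [10,-6,-5],"turn": -0.02},
    {"linear": [36,-21,-15],"turn": -0.07},
    {"linear": [72,-42,-28],"turn": -0.13},
    {"linear": [113,-67,-40],"turn": -0.21},
    {"linear": [154,-91,-50],"turn": -0.29},
    {"linear": [196,-115,-60],"turn": -0.36},
    {"linear": [237,-139,-70],"turn": -0.44},
    {"linear": [278,-163,-80],"turn": -0.51},
    {"linear": [319,-188,-90],"turn": -0.59},
    {"linear": [360,-212,-100],"turn": -0.66},
    {"linear": [401,-236,-112],"turn": -0.74},
    {"linear": [437,-257,-124],"turn": -0.81},
    {"linear": [468,-275,-133],"turn": -0.865},
    {"linear": [494,-290,-140],"turn": -0.91},
    {"linear": [509,-299,-144],"turn": -0.94},
    {"linear": [514.6,-302.5,-145],"turn": -0.949},
    {"linear": [514.6,-302.5,-145],"turn": -0.949},
  ],
)

```text
t: 8.62
eef_pos: [524.3, 298.3, 597.8]
tcp_rot: [-3.141, 0.0, 1.979]
ft_force: [0.3, -0.5, -4.1]
opening: 0.223
```

Run:
```python
from h import *
s=env.state();print(s['t'],s['eef_pos'],s['tcp_rot'],s['ft_force'],s['opening'],s['joints'])
```

```text
8.625 [524.25470797 298.28646892 597.76899864] [-3.14076522e+00  1.42336684e-04  1.97851254e+00] [ 0.2538763  -0.45285887 -4.14486343] 0.22332762613316204 [ 4.07864606e-01  3.26804292e-01  1.04355389e+00 -1.45143671e-04
  1.77206192e+00  1.19490844e-04]
```

The arm plane is at 23.4° and q6 = 0, as intended. Now pushing outward (tool +y) to the reach limit.

>>> play_rows(
  targets=[
    {"linear": [0,15,0],"turn": 0},
    {"linear": [0,45,0],"turn": 0},
    {"linear": [0,85,0],"turn": 0},
    {"linear": [0,125,0],"turn": 0},
    {"linear": [0,160,0],"turn": 0},
    {"linear": [0,190,0],"turn": 0},
    {"linear": [0,215,0],"turn": 0},
    {"linear": [0,240,0],"turn": 0},
    {"linear": [0,260,0],"turn": 0},
  ],
)

```text
t: 9.75
eef_pos: [730.8, 383.7, 574.5]
tcp_rot: [3.112, -0.002, 1.978]
ft_force: [0.4, -0.6, -2.9]
opening: 0.223
```

```bash
cat > st.py <<'E'
from h import *
from scipy.spatial.transform import Rotation as Ro
s=env.state();R=Ro.from_euler('xyz',s['tcp_rot']).as_matrix()
print(s['t'],s['eef_pos'].round(2),s['tcp_rot'].round(4),s['ft_force'].round(1),round(s['opening'],3),s['joints'].round(4))
a=np.radians(23.4);I=np.array([[np.cos(a),-np.sin(a),0],[np.sin(a),np.cos(a),0],[0,0,1]])
T=I.T@R;print("tool axes in incubator frame (cols)\n",T.round(4),"lean",np.degrees(np.arctan2(T[0,2],-T[2,2])).round(2))
G=s['eef_pos']+59*R[:,2];S=np.array([607.8,206.3,94])
print("grasp pt inc frame rel. seat mid",(I.T@(G-S)).round(1),"tcp rel",(I.T@(s['eef_pos']-S)).round(1))
E
python3 st.py
```

```text
9.75 [730.76 383.74 574.47] [ 3.1118e+00 -2.0000e-03  1.9778e+00] [ 0.4 -0.6 -2.9] 0.223 [ 0.4031  0.8972  0.0476  0.0025  2.1671 -0.0024]
tool axes in incubator frame (cols)
 [[ 0.0014  0.9996  0.0298]
 [ 1.     -0.0014  0.0019]
 [ 0.002   0.0298 -0.9996]] lean 1.71
grasp pt inc frame rel. seat mid [185.1 114.1 421.5] tcp rel [183.3 114.  480.5]
```

The reach limit does produce a lean in the right direction (1.7°). Checking whether the commanded pose now carries that lean, using a zero row and then a pull-back.

>>> play_rows(
  targets=[
    {"linear": [0,-20,0],"turn": 0},
    {"linear": [0,-60,0],"turn": 0},
    {"linear": [0,-80,0],"turn": 0},
    {"linear": [0,-80,0],"turn": 0},
  ],
)

```text
t: 10.25
eef_pos: [654.3, 351.6, 576.6]
tcp_rot: [3.108, -0.002, 1.979]
ft_force: [0.0, 0.0, -3.8]
opening: 0.224
```

```bash
python3 st.py
```

```text
10.25 [654.35 351.6  576.63] [ 3.1082e+00 -2.0000e-03  1.9788e+00] [ 0.   0.  -3.8] 0.224 [ 0.4037  0.5967  0.6533  0.0022  1.8582 -0.0036]
tool axes in incubator frame (cols)
 [[ 4.000e-04  9.994e-01  3.340e-02]
 [ 1.000e+00 -5.000e-04  2.000e-03]
 [ 2.000e-03  3.340e-02 -9.994e-01]] lean 1.91
grasp pt inc frame rel. seat mid [102.4 115.  423.7] tcp rel [100.4 114.9 482.6]
```

The lean carries over into the commanded pose, so it can be built up. Repeating at the limit, pushing along the arm's extension.

>>> play_rows(
  targets=[
    {"linear": [0,30,0],"turn": 0},
    {"linear": [0,55,0],"turn": 0},
    {"linear": [0,75,-5],"turn": 0},
    {"linear": [0,100,-20],"turn": 0},
    {"linear": [0,145,-55],"turn": 0},
    {"linear": [0,200,-90],"turn": 0},
  ],
)

```text
t: 11.0
eef_pos: [731.7, 378.3, 586.9]
tcp_rot: [3.076, -0.004, 1.979]
ft_force: [-0.3, 0.1, -4.8]
opening: 0.22
```

```bash
python3 st.py
```

```text
11.0 [731.66 378.35 586.93] [ 3.0764 -0.0045  1.9787] [-0.3  0.1 -4.8] 0.22 [ 0.3959  0.8823  0.0474  0.0062  2.1467 -0.0083]
tool axes in incubator frame (cols)
 [[ 5.000e-04  9.979e-01  6.520e-02]
 [ 1.000e+00 -8.000e-04  4.400e-03]
 [ 4.500e-03  6.520e-02 -9.979e-01]] lean 3.74
grasp pt inc frame rel. seat mid [185.8 109.  434.1] tcp rel [182.  108.7 492.9]
```

Lean azimuth follows the TCP's base azimuth (27.3° now), so I'll shift 63 mm toward −y while pushing and use a larger excess.

>>> play_rows(
  targets=[
    {"linear": [-25,-10,0],"turn": 0},
    {"linear": [-63,20,-10],"turn": 0},
    {"linear": [-63,300,-150],"turn": 0},
    {"linear": [-63,300,-150],"turn": 0},
    {"linear": [-63,300,-150],"turn": 0},
  ],
)

```text
t: 11.62
eef_pos: [768.7, 327.9, 580.4]
tcp_rot: [3.041, -0.004, 1.98]
ft_force: [-0.7, -0.5, -4.6]
opening: 0.223
```

```bash
python3 st.py
```

```text
11.625 [768.66 327.86 580.35] [ 3.0407 -0.0042  1.98  ] [-0.7 -0.5 -4.6] 0.223 [ 0.3212  0.8912  0.0474  0.0151  2.1029 -0.0795]
tool axes in incubator frame (cols)
 [[-8.000e-04  9.949e-01  1.007e-01]
 [ 1.000e+00  4.000e-04  4.300e-03]
 [ 4.200e-03  1.007e-01 -9.949e-01]] lean 5.78
grasp pt inc frame rel. seat mid [201.8  47.9 427.7] tcp rel [195.9  47.7 486.4]
```

>>> play_rows(
  targets=[
    {"linear": [0,300,-150],"turn": 0},
  ],
)

```text
t: 11.75
eef_pos: [774.8, 330.5, 581.2]
tcp_rot: [3.006, -0.004, 1.98]
ft_force: [-0.4, 0.2, -5.1]
opening: 0.228
```

>>> play_rows(
  targets=[
    {"linear": [0,300,-150],"turn": 0},
  ],
)

```text
t: 11.88
eef_pos: [779.7, 332.5, 584.3]
tcp_rot: [2.971, -0.004, 1.979]
ft_force: [0.4, -0.4, -4.7]
opening: 0.225
```

```bash
python3 st.py
```

```text
11.875 [779.71 332.49 584.25] [ 2.9708 -0.004   1.9795] [ 0.4 -0.4 -4.7] 0.225 [ 0.3209  0.8886  0.0474  0.021   2.0357 -0.0764]
tool axes in incubator frame (cols)
 [[-3.000e-04  9.855e-01  1.699e-01]
 [ 1.000e+00 -4.000e-04  4.000e-03]
 [ 4.000e-03  1.699e-01 -9.854e-01]] lean 9.78
grasp pt inc frame rel. seat mid [217.9  47.8 432.1] tcp rel [207.9  47.5 490.3]
```

Each one-row call gives 2° of lean. Continuing, following the turning tool axes.

>>> play_rows(
  targets=[
    {"linear": [-20,300,-150],"turn": 0},
  ],
)

```text
t: 12.0
eef_pos: [784.9, 330.9, 589.0]
tcp_rot: [2.936, -0.004, 1.98]
ft_force: [0.0, 0.4, -4.9]
opening: 0.231
```

>>> play_rows(
  targets=[
    {"linear": [-20,300,-140],"turn": 0},
  ],
)

```text
t: 12.12
eef_pos: [790.1, 328.9, 594.1]
tcp_rot: [2.901, -0.003, 1.979]
ft_force: [-0.7, -0.1, -3.7]
opening: 0.222
```

>>> play_rows(
  targets=[
    {"linear": [-20,300,-130],"turn": 0},
  ],
)

```text
t: 12.25
eef_pos: [795.2, 327.5, 599.0]
tcp_rot: [2.866, -0.003, 1.978]
ft_force: [-0.9, 0.1, -4.5]
opening: 0.223
```

>>> play_rows(
  targets=[
    {"linear": [0,300,-120],"turn": 0},
  ],
)

```text
t: 12.38
eef_pos: [798.9, 329.7, 604.3]
tcp_rot: [2.83, -0.002, 1.978]
ft_force: [0.2, -0.2, -5.0]
opening: 0.224
```

>>> play_rows(
  targets=[
    {"linear": [0,300,-110],"turn": 0},
  ],
)

```text
t: 12.5
eef_pos: [802.3, 332.5, 609.8]
tcp_rot: [2.794, -0.002, 1.978]
ft_force: [-0.5, 0.1, -4.0]
opening: 0.223
```

```bash
python3 st.py
```

```text
12.5 [802.29 332.5  609.82] [ 2.7945e+00 -2.2000e-03  1.9783e+00] [-0.5  0.1 -4. ] 0.223 [ 0.309   0.8673  0.0484  0.0373  1.8803 -0.0806]
tool axes in incubator frame (cols)
 [[ 9.000e-04  9.403e-01  3.402e-01]
 [ 1.000e+00 -1.600e-03  1.700e-03]
 [ 2.200e-03  3.402e-01 -9.403e-01]] lean 19.89
grasp pt inc frame rel. seat mid [248.7  38.7 460.3] tcp rel [228.6  38.6 515.8]
```

>>> play_rows(
  targets=[
    {"linear": [0,300,-90],"turn": 0},
  ],
)

```text
t: 12.62
eef_pos: [806.8, 335.3, 614.3]
tcp_rot: [2.758, -0.002, 1.978]
ft_force: [0.2, -0.3, -4.5]
opening: 0.228
```

>>> play_rows(
  targets=[
    {"linear": [0,300,-80],"turn": 0},
  ],
)

```text
t: 12.75
eef_pos: [811.5, 338.0, 618.4]
tcp_rot: [2.722, -0.001, 1.978]
ft_force: [-0.5, -0.1, -4.3]
opening: 0.226
```

>>> play_rows(
  targets=[
    {"linear": [0,300,-70],"turn": 0},
  ],
)

```text
t: 12.88
eef_pos: [816.2, 340.5, 623.0]
tcp_rot: [2.685, -0.001, 1.978]
ft_force: [-0.0, 0.7, -4.5]
opening: 0.222
```

>>> play_rows(
  targets=[
    {"linear": [0,300,-60],"turn": 0},
  ],
)

```text
t: 13.0
eef_pos: [820.8, 343.0, 628.0]
tcp_rot: [2.648, -0.001, 1.978]
ft_force: [-0.4, 0.4, -5.2]
opening: 0.226
```

>>> play_rows(
  targets=[
    {"linear": [0,300,-50],"turn": 0},
  ],
)

```text
t: 13.12
eef_pos: [825.4, 345.5, 632.9]
tcp_rot: [2.611, -0.0, 1.978]
ft_force: [0.2, -0.5, -4.3]
opening: 0.223
```

>>> play_rows(
  targets=[
    {"linear": [0,300,-40],"turn": 0},
  ],
)

```text
t: 13.25
eef_pos: [829.9, 348.0, 638.1]
tcp_rot: [2.573, -0.0, 1.977]
ft_force: [-0.0, -0.2, -4.2]
opening: 0.223
```

```bash
python3 st.py
```

```text
13.25 [829.91 348.02 638.13] [ 2.5732e+00 -1.0000e-04  1.9774e+00] [-0.  -0.2 -4.2] 0.223 [ 0.3128  0.8556  0.0484  0.0508  1.671  -0.074 ]
tool axes in incubator frame (cols)
 [[ 1.800e-03  8.427e-01  5.383e-01]
 [ 1.000e+00 -1.500e-03 -9.000e-04]
 [ 1.000e-04  5.383e-01 -8.427e-01]] lean 32.57
grasp pt inc frame rel. seat mid [291.9  41.8 494.4] tcp rel [260.1  41.9 544.1]
```

Lean is 32.6° and the axle is aligned with the slots to about 0.1°, gear toward the drive end. Now backing off over the hood top and down to a standby point 260 mm up the slot line.

>>> play_rows(
  targets=[
    {"linear": [-1,-16,-8],"turn": 0},
    {"linear": [-4,-54,-26],"turn": 0},
    {"linear": [-7,-102,-48],"turn": 0},
    {"linear": [-11,-150,-71],"turn": 0},
    {"linear": [-14,-198,-94],"turn": 0},
    {"linear": [-17,-246,-117],"turn": 0},
    {"linear": [-20,-290,-138],"turn": 0},
    {"linear": [-23,-325,-150],"turn": 0},
    {"linear": [-26,-350,-137],"turn": 0},
    {"linear": [-29,-378,-112],"turn": 0},
    {"linear": [-32,-408,-83],"turn": 0},
    {"linear": [-35,-438,-55],"turn": 0},
    {"linear": [-38,-465,-30],"turn": 0},
    {"linear": [-41,-487,-11],"turn": 0},
    {"linear": [-42.5,-498,-2],"turn": 0},
    {"linear": [-42.8,-500.4,-0.5],"turn": 0},
    {"linear": [-42.8,-500.4,-0.5],"turn": 0},
  ],
)

```text
t: 15.38
eef_pos: [458.9, 141.5, 370.8]
tcp_rot: [2.574, 0.0, 1.977]
ft_force: [0.2, 0.7, -4.4]
opening: 0.223
```

```bash
python3 st.py
python3 - <<'E'
from h import *
for n in("side","top"):
    p,d=env.read_camera(n);np.savez(n+"4.npz",p=p,d=d)
    cv2.imwrite(f"pics/{n}4.png",p[:,:,::-1])
E
```

```text
15.375 [458.86 141.49 370.84] [2.5738e+00 4.0000e-04 1.9773e+00] [ 0.2  0.7 -4.4] 0.223 [ 0.0936  0.0678  2.0408  0.3435  0.5128 -0.5687]
tool axes in incubator frame (cols)
 [[ 1.900e-03  8.431e-01  5.378e-01]
 [ 1.000e+00 -1.300e-03 -1.400e-03]
 [-4.000e-04  5.378e-01 -8.431e-01]] lean 32.53
grasp pt inc frame rel. seat mid [-130.7   -0.4  227.1] tcp rel [-162.4   -0.3  276.8]
```

View pics/side4.png

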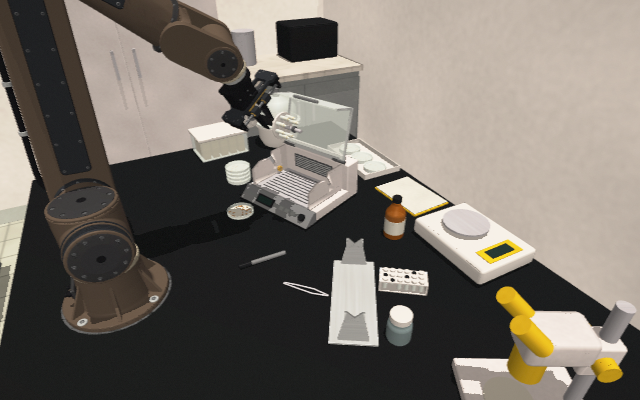

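View pics/top4.png

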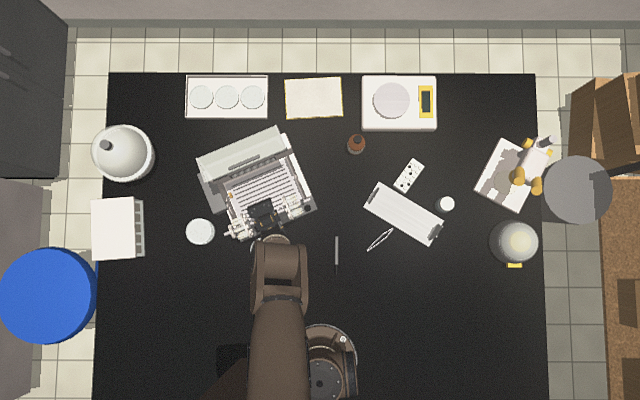

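The side view shows the rotor slanted in front of the incubator around (283,125), below and ahead of the hood roof; everything else is unmoved. Next I'll measure the held rotor's axis relative to the predicted one.

```bash
cat > rot.py <<'E'
from h import *
import sys
from scipy.spatial.transform import Rotation as Ro
k=sys.argv[1];s=env.state();R=Ro.from_euler('xyz',s['tcp_rot']).as_matrix();G=s['eef_pos']+59*R[:,2]
a=np.radians(23.4);I=np.array([[np.cos(a),-np.sin(a),0],[np.sin(a),np.cos(a),0],[0,0,1]])
for n in("side","top"):
    f=np.load(n+k+".npz");P=pts(n,f['d']);q=((P-G)@I).reshape(-1,3);rad=np.hypot(q[:,0],q[:,2])
    print(n,"y ext (r<8)",np.sort(q[(rad<9)&(abs(q[:,1])<150)][:,1])[[0,1,2,-3,-2,-1]].round(1))
    for lo,hi,rm in((-140,-119,14),(-106,-58,50),(-75,-55,50),(-30,30,20),(55,75,50),(58,106,50),(104,119,28),(119,140,14)):
        m=(q[:,1]>lo)&(q[:,1]<hi)&(rad<rm);w=q[m]
        if len(w)>3: print("  y",lo,hi,len(w),"x",np.percentile(w[:,0],[3,50,97]).round(1),"z",np.percentile(w[:,2],[3,50,97]).round(1),"y",np.percentile(w[:,1],[3,97]).round(1))
E
python3 rot.py 4
```

```text
side y ext (r<8) [-135.5 -135.4 -133.6  -24.9   56.    58.3]
  y -140 -119 21 x [-9.1 -7.   0. ] z [-1.   2.3  5.9] y [-135.5 -120.7]
  y -106 -58 506 x [-38.  -12.3  22.7] z [-26.1   6.3  35. ] y [-100.1  -63.2]
  y -75 -55 280 x [-39.  -15.8  23.3] z [-26.6   6.7  36.5] y [-74.2 -62.1]
  y -30 30 119 x [-16.7  -8.6   7.8] z [-14.4   8.2  17.7] y [-27.7  16. ]
  y 55 75 92 x [-30.2  -5.9  20.5] z [-34.7 -20.2  26.1] y [57.  69.8]
  y 58 106 86 x [-30.3  -8.7  20.6] z [-34.8 -20.8  26.1] y [58.2 69.8]
top y ext (r<8) [-135.9 -135.5 -134.4  136.   138.1  138.2]
  y -140 -119 20 x [-5.3 -1.3  2.6] z [-1.9  3.8  8. ] y [-135.7 -119.9]
  y -106 -58 318 x [-31.8  -4.7  29. ] z [-22.1  19.7  37.3] y [-100.8  -59.1]
  y -75 -55 150 x [-33.8  -4.7  29.6] z [-14.4  23.6  38.3] y [-74.4 -56.4]
  y -30 30 13 x [3.  6.9 9.6] z [ 2.8  7.7 11.4] y [-29.3  27.6]
  y 55 75 171 x [-33.1  -2.9  30.9] z [-14.2  21.   39.8] y [55.6 74.3]
  y 58 106 340 x [-30.9  -3.1  30.2] z [-21.8  19.5  36.9] y [ 58.9 101.7]
  y 104 119 62 x [-18.9   0.3  18.2] z [-9.5 13.6 22.1] y [105.9 116.4]
  y 119 140 21 x [-3.6 -0.1  5.4] z [-2.3  3.1  8.6] y [120.9 138.1]
```

The held axle is within about 2 mm of nominal (about 1.5 mm forward, +1 mm axially). Moving down the slot line to just above the mouths, with those corrections.

>>> play_rows(
  targets=[
    {"linear": [-0.7,-1,10],"turn": 0},
    {"linear": [-0.7,-2,35],"turn": 0},
    {"linear": [-0.7,-3,65],"turn": 0},
    {"linear": [-0.7,-4,98],"turn": 0},
    {"linear": [-0.7,-5,130],"turn": 0},
    {"linear": [-0.7,-6,157],"turn": 0},
    {"linear": [-0.7,-6.5,175],"turn": 0},
    {"linear": [-0.7,-6.8,182],"turn": 0},
    {"linear": [-0.7,-6.8,182],"turn": 0},
  ],
)

```text
t: 16.6
eef_pos: [543.3, 177.2, 211.6]
tcp_rot: [2.577, -0.0, 1.977]
ft_force: [-0.4, -0.0, -4.1]
opening: 0.222
```

```bash
python3 st.py
python3 - <<'E'
from h import *
for n,b in(("side",(230,80,140,150)),("top",(185,115,140,140))):
    p,d=env.read_camera(n);np.savez(n+"5.npz",p=p,d=d);x,y,w,h=b
    cv2.imwrite(f"pics/{n}5.png",cv2.resize(p[y:y+h,x:x+w,::-1],None,fx=4,fy=4,interpolation=cv2.INTER_CUBIC))
E
python3 rot.py 5
```

```text
16.6 [543.34 177.19 211.61] [ 2.5767 -0.      1.9771] [-0.4 -0.  -4.1] 0.222 [ 0.1538  0.4366  2.0526  0.9245  0.1683 -1.1323]
tool axes in incubator frame (cols)
 [[ 0.0021  0.8447  0.5353]
 [ 1.     -0.0018 -0.0011]
 [ 0.      0.5353 -0.8447]] lean 32.36
grasp pt inc frame rel. seat mid [-39.1  -1.2  67.8] tcp rel [-70.7  -1.1 117.6]
side y ext (r<8) [-135.6 -134.3 -133.7    5.     7.2  142. ]
  y -140 -119 16 x [-8.4 -5.6 -0.3] z [-2.9  1.8  5. ] y [-135.  -122.1]
  y -106 -58 374 x [-39.4 -13.   22.4] z [-26.6   6.3  34.2] y [-99.6 -63.2]
  y -75 -55 206 x [-40.1 -16.2  23.2] z [-26.6   6.7  36.2] y [-73.  -61.1]
  y -30 30 98 x [-16.4  -7.8   8.5] z [-11.9   6.7  17.2] y [-29.1  10. ]
  y 55 75 25 x [-18.1  -9.4  28.9] z [-33.7 -21.9   9.4] y [57.3 69.5]
  y 58 106 23 x [-18.1  -9.4  29.1] z [-33.7 -21.9   9.4] y [60.  69.6]
top y ext (r<8) [-135.4 -134.9 -133.6  133.9  135.8  137.3]
  y -140 -119 15 x [-5.5 -1.6  2.7] z [-1.4  2.2  8.7] y [-135.2 -120.7]
  y -106 -58 243 x [-31.9  -5.4  28.4] z [-21.1  21.3  36.8] y [-101.4  -59.5]
  y -75 -55 116 x [-34.2  -6.1  29.9] z [-13.5  23.4  37.5] y [-74.3 -56.8]
  y -30 30 6 x [ 6.3  9.2 13. ] z [ 1.7 11.7 14.9] y [-23.6  25. ]
  y 55 75 135 x [-32.8  -3.3  32. ] z [-12.2  20.1  36.5] y [55.6 73.9]
  y 58 106 258 x [-31.2  -5.   29.8] z [-22.   19.5  35.3] y [ 59.2 101.1]
  y 104 119 51 x [-19.1  -2.7  17.9] z [-9.4 11.6 22.3] y [105.6 116.5]
  y 119 140 16 x [-3.6 -0.1  4.2] z [-8.1  3.6  6.7] y [121.1 136.6]
```

View pics/side5.png

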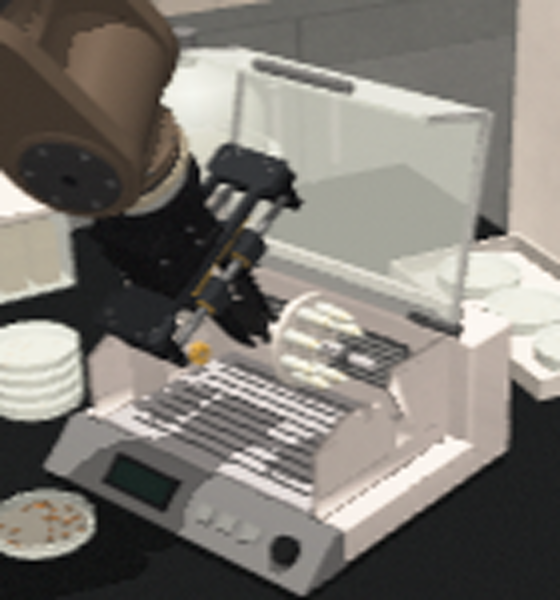

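View pics/top5.png

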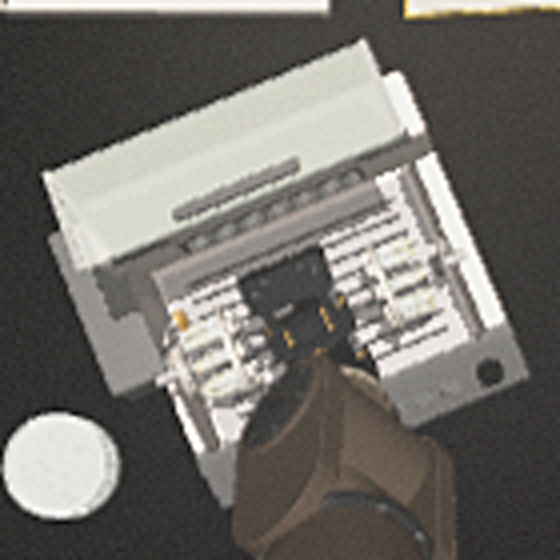

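The side view shows the plain journal, hazy at about (370,355), above the idle slot; the top view shows both journals over their walls at (165,378) and (450,258). But q5 is down to 0.168 against its 0.06 limit, so I'll fit the arm's kinematics from logged states and predict the joints at the seat.

```bash
cat > kin.py <<'E'
import numpy as np
from scipy.optimize import least_squares
from scipy.spatial.transform import Rotation as Ro
D=[([1.19438507,.491578601,1.55943872,0,1.09169622,-.105616372],[167.11459876,602.08774278,291.65356404],[-3.14048,-.000137,2.87078763]),
([-.632560343,.335479678,1.37900911,0.000058,1.42504960,-.0916295609],[518.18258442,-298.12711793,455.01138598],[3.13954,.00013,1.029857]),
([.407864606,.326804292,1.04355389,-.000145,1.77206192,.000119],[524.25470797,298.28646892,597.76899864],[-3.140765,.00014,1.9785125]),
([.4037,.5967,.6533,.0022,1.8582,-.0036],[654.35,351.6,576.63],[3.1082,-.002,1.9788]),
([.309,.8673,.0484,.0373,1.8803,-.0806],[802.29,332.5,609.82],[2.7945,-.0022,1.9783]),
([.3128,.8556,.0484,.0508,1.671,-.074],[829.91,348.02,638.13],[2.5732,-.0001,1.9774]),
([.0936,.0678,2.0408,.3435,.5128,-.5687],[458.86,141.49,370.84],[2.5738,.0004,1.9773]),
([.1538,.4366,2.0526,.9245,.1683,-1.1323],[543.34,177.19,211.61],[2.5767,0,1.9771])]
Rz=lambda a:Ro.from_euler('z',a).as_matrix();Ry=lambda a:Ro.from_euler('y',a).as_matrix()
def fk(q,p):
    a1,lat,d1,L2,L3,L6=p[:6]
    R=Rz(q[0]);x=R@[a1,lat,d1];R=R@Ry(q[1]);x=x+R@[0,0,L2];R=R@Ry(q[2]);x=x+R@[0,0,L3]
    R=R@Rz(q[3])@Ry(q[4])@Rz(q[5]);x=x+R@[0,0,L6];return x,R
f=lambda p:np.concatenate([fk(q,p)[0]-x for q,x,_ in D])
s=least_squares(f,[50,66,400,450,450,240]);P=s.x
q,x,r=D[0];C=fk(q,P)[1].T@Ro.from_euler('xyz',r).as_matrix()
def ik(x,R,q0):
    lo=[-3.1,-.84,.05,-1.13,.06,-2.69];hi=[3.1,2.19,2.79,4.28,2.93,2.69]
    def g(q):
        xx,RR=fk(q,P);return np.r_[xx-x,300*Ro.from_matrix((RR@C).T@R).as_rotvec()]
    s=least_squares(g,np.clip(q0,np.array(lo)+1e-3,np.array(hi)-1e-3),bounds=(lo,hi));return s.x,np.abs(s.fun).max()
E
python3 - <<'E'
from kin import *
print(P.round(1),np.abs(s.fun).max());print(C.round(3))
for q,x,r in D: print((Ro.from_matrix((fk(q,P)[1]@C).T)*Ro.from_euler('xyz',r)).magnitude().round(4),end=' ')
print()
I=Rz(np.radians(23.4));S=np.array([607.8,206.3,94])
for lean in(25,32.4,36,40,45):
    t=np.radians(lean);T=np.array([[0,np.cos(t),np.sin(t)],[1,0,0],[0,np.sin(t),-np.cos(t)]]);R=I@T
    q0=np.array(D[-1][0])
    for L in(160,80,60,40,20,0):
        G=S+I@np.array([-.5*L,0,.866*L]);q,e=ik(G-59*R[:,2],R,q0);q0=q;print(lean,L,q.round(3),round(e,2))
E
```

```text
[-39.1  65.9 108.6 646.9 423.3 193.9] 27.56286428401188
[[-0. -1. -0.]
 [ 1. -0.  0.]
 [-0. -0.  1.]]Traceback (most recent call last):
  File "<stdin>", line 3, in <module>
AttributeError: 'float' object has no attribute 'round'
```

```bash
python3 - <<'E'
s=open('kin.py').read()
s=s.replace("a1,lat,d1,L2,L3,L6=p[:6]","a1,lat,d1,L2,L3,L6,o2,o3,l3=p[:9]").replace("R@[0,0,L2]","R@[o2,0,L2]").replace("R@[0,0,L3]","R@[o3,l3,L3]").replace("450,450,240]","450,450,240,0,0,0]")
open('kin.py','w').write(s)
E
cat > pred.py <<'E'
from kin import *
print(P.round(1),np.abs(s.fun).max())
print([float(np.round((Ro.from_matrix((fk(q,P)[1]@C).T)*Ro.from_euler('xyz',r)).magnitude(),4)) for q,x,r in D])
I=Rz(np.radians(23.4));S=np.array([607.8,206.3,94])
for lean in(25,28,32.4,36,40,45):
    t=np.radians(lean);T=np.array([[0,np.cos(t),np.sin(t)],[1,0,0],[0,np.sin(t),-np.cos(t)]]);R=I@T
    q0=np.array(D[-1][0])
    for L in(260,160,80,40,20,0):
        G=S+I@np.array([-.5*L,0,.866*L]);q,e=ik(G-59*R[:,2],R,q0);q0=q;print(lean,L,q.round(3),round(float(e),2))
E
python3 pred.py
```

```text
[   -0.   3322.9   196.7   586.8   411.    194.3     0.     43.1 -3257. ] 0.031579446966759406
[0.0, 0.0, 0.0, 0.0, 0.0001, 0.0001, 0.0001, 0.0001]
25 260 [ 0.117  0.1    1.962  0.197  0.669 -0.421] 0.0
25 160 [ 0.149  0.284  1.987  0.247  0.459 -0.459] 0.0
25 80 [ 0.17   0.439  1.973  0.323  0.32  -0.525] 0.0
25 40 [ 0.179  0.516  1.955  0.38   0.262 -0.577] 0.0
25 20 [ 0.183  0.555  1.943  0.415  0.236 -0.609] 0.0
25 0 [ 0.188  0.593  1.93   0.454  0.213 -0.645] 0.0
28 260 [ 0.108  0.087  1.994  0.247  0.604 -0.471] 0.0
28 160 [ 0.142  0.277  2.02   0.331  0.39  -0.544] 0.0
28 80 [ 0.164  0.435  2.006  0.475  0.251 -0.679] 0.0
28 40 [ 0.174  0.514  1.988  0.597  0.196 -0.796] 0.0
28 20 [ 0.178  0.553  1.976  0.676  0.172 -0.873] 0.0
28 0 [ 0.183  0.592  1.962  0.77   0.152 -0.965] 0.0
32.4 260 [ 0.095  0.072  2.041  0.345  0.511 -0.571] 0.0
32.4 160 [ 0.131  0.269  2.068  0.528  0.295 -0.745] 0.0
32.4 80 [ 0.155  0.433  2.054  0.918  0.17  -1.126] 0.0
32.4 40 [ 0.166  0.514  2.035  1.272  0.135 -1.475] 0.0
32.4 20 [ 0.17   0.555  2.023  1.48   0.127 -1.682] 0.0
32.4 0 [ 0.175  0.59
[... 317 characters left out ...]
69  0.6    2.045  2.269  0.183 -2.473] 0.0
40 260 [ 0.071  0.053  2.123  0.643  0.363 -0.874] 0.0
40 160 [ 0.113  0.267  2.15   1.321  0.195 -1.546] 0.0
40 80 [ 0.14   0.442  2.133  2.15   0.205 -2.368] 0.0
40 40 [ 0.151  0.527  2.113  2.395  0.243 -2.609] 0.0
40 20 [ 0.157  0.57   2.099  2.478  0.263 -2.69 ] 0.04
40 0 [ 0.158  0.608  2.078  2.479  0.275 -2.69 ] 2.81
45 260 [ 0.054  0.049  2.177  1.002  0.295 -1.238] 0.0
45 160 [ 0.1    0.274  2.202  1.983  0.236 -2.215] 0.0
45 80 [ 0.127  0.455  2.18   2.463  0.324 -2.69 ] 1.22
45 40 [ 0.129  0.536  2.144  2.463  0.352 -2.69 ] 7.87
45 20 [ 0.131  0.576  2.123  2.464  0.364 -2.69 ] 10.81
45 0 [ 0.133  0.615  2.101  2.466  0.375 -2.69 ] 13.51
```

The fitted arm model has a residual of 0.03 mm and predicts the whole descent stays within range (q5 ≥ 0.125, q4 ≤ 1.7, q6 ≥ −1.9). Jaw closing centres the sleeve, so the camera's −1.5 mm reading is a bias shared with the seat. I'll shift +1.6 mm across the slot and enter the mouths.

>>> play_rows(
  targets=[
    {"linear": [0,1.4,5],"turn": -0.002},
    {"linear": [0,1.2,10],"turn": -0.004},
    {"linear": [0,1,16],"turn": -0.004},
    {"linear": [0,0.7,22],"turn": -0.004},
    {"linear": [0,0.4,28],"turn": -0.004},
    {"linear": [0,0.2,33],"turn": -0.004},
    {"linear": [0,0,38],"turn": -0.004},
    {"linear": [0,0,38],"turn": -0.004},
  ],
)

```text
t: 17.7
eef_pos: [562.0, 185.2, 180.4]
tcp_rot: [2.575, 0.002, 1.981]
ft_force: [-0.6, 0.3, -4.1]
opening: 0.226
```

```bash
python3 st.py
python3 - <<'E'
from h import *
for n,b in(("side",(270,110,100,100)),("top",(185,115,140,140))):
    p,d=env.read_camera(n);np.savez(n+"6.npz",p=p,d=d);x,y,w,h=b
    cv2.imwrite(f"pics/{n}6.png",cv2.resize(p[y:y+h,x:x+w,::-1],None,fx=560/w,fy=560/w,interpolation=cv2.INTER_CUBIC))
E
python3 rot.py 6 | grep -E "side|top|119"
```

```text
17.7 [561.97 185.16 180.42] [2.5755e+00 2.3000e-03 1.9806e+00] [-0.6  0.3 -4.1] 0.226 [ 0.1641  0.5121  2.0309  1.2319  0.1367 -1.4387]
tool axes in incubator frame (cols)
 [[-0.0014  0.844   0.5364]
 [ 1.      0.0024 -0.0012]
 [-0.0023  0.5364 -0.844 ]] lean 32.44
grasp pt inc frame rel. seat mid [-18.8  -1.3  36.6] tcp rel [-50.5  -1.2  86.4]
side y ext (r<8) [-133.8 -133.4 -132.8  -26.3  -25.9  142.9]
  y -140 -119 20 x [-7.2 -4.9 12.5] z [-8.3  1.3  6.2] y [-133.6 -121.4]
top y ext (r<8) [-134.3 -132.9 -131.6  135.1  137.   137.3]
  y -140 -119 18 x [-7.4 -0.9  8.4] z [-10.    3.6   7.2] y [-133.6 -119.9]
  y 104 119 48 x [-19.1  -0.9  16.7] z [-12.   12.5  23.5] y [105.3 116.6]
  y 119 140 23 x [-9.9 -1.3 12.1] z [-9.3  1.9 10.7] y [119.5 137.1]
```

View pics/side6.png

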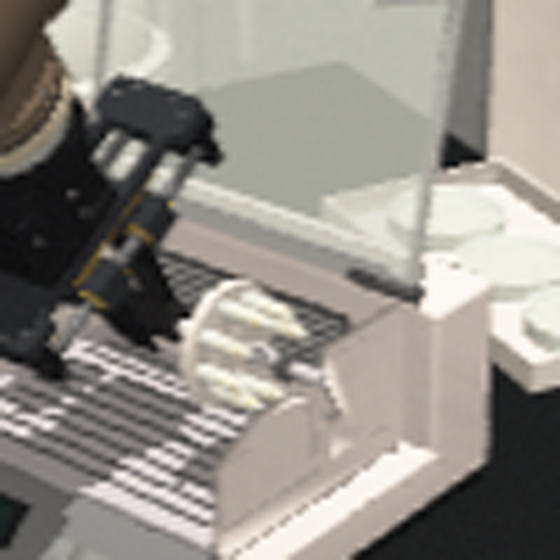

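View pics/top6.png

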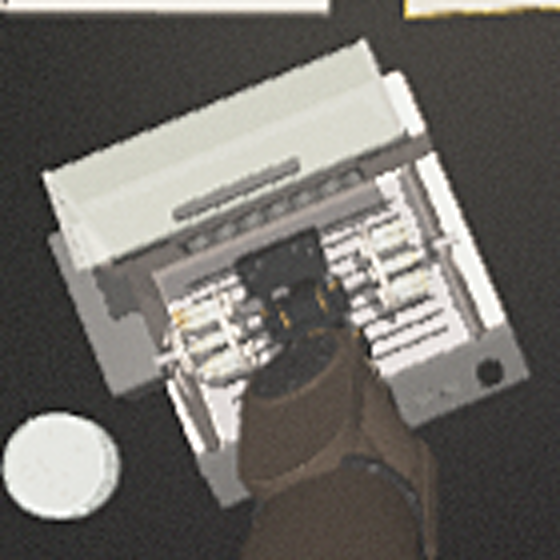

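The side view shows the plain journal at (310,372) centred between the lips of the idle slot, and the top view shows both journals entering. No contact force yet. Continuing down.

>>> play_rows(
  targets=[
    {"linear": [0,-0.2,4],"turn": 0},
    {"linear": [0,-0.4,9],"turn": 0},
    {"linear": [0,-0.6,14],"turn": 0},
    {"linear": [0,-0.8,19],"turn": 0},
    {"linear": [0,-0.9,22],"turn": 0},
    {"linear": [0,-0.9,22],"turn": 0},
  ],
)

```text
t: 18.55
eef_pos: [571.9, 189.5, 161.5]
tcp_rot: [2.576, 0.002, 1.981]
ft_force: [0.4, -0.4, -4.5]
opening: 0.224
```

```bash
python3 st.py
```

```text
18.55 [571.93 189.49 161.49] [2.5755e+00 2.1000e-03 1.9806e+00] [ 0.4 -0.4 -4.5] 0.224 [ 0.1694  0.556   2.0177  1.4563  0.1271 -1.6606]
tool axes in incubator frame (cols)
 [[-0.0014  0.844   0.5363]
 [ 1.      0.0023 -0.001 ]
 [-0.0021  0.5363 -0.844 ]] lean 32.43
grasp pt inc frame rel. seat mid [-8.  -1.2 17.7] tcp rel [-39.6  -1.2  67.5]
```

No contact at 19 mm to go, so both journals are running free in the slots. Now the last part, slower.

>>> play_rows(
  targets=[
    {"linear": [0,-0.2,4],"turn": 0},
    {"linear": [0,-0.4,8],"turn": 0},
    {"linear": [0,-0.5,12],"turn": 0},
    {"linear": [0,-0.6,15],"turn": 0},
    {"linear": [0,-0.6,15],"turn": 0},
  ],
)

```text
t: 19.18
eef_pos: [578.8, 192.5, 148.4]
tcp_rot: [2.576, 0.002, 1.981]
ft_force: [0.2, -0.7, -3.4]
opening: 0.227
```

```bash
python3 st.py
```

```text
19.175 [578.83 192.49 148.44] [2.5757e+00 2.1000e-03 1.9807e+00] [ 0.2 -0.7 -3.4] 0.227 [ 0.1729  0.586   2.0072  1.6117  0.1246 -1.8143]
tool axes in incubator frame (cols)
 [[-1.500e-03  8.441e-01  5.362e-01]
 [ 1.000e+00  2.400e-03 -9.000e-04]
 [-2.100e-03  5.362e-01 -8.441e-01]] lean 32.43
grasp pt inc frame rel. seat mid [-0.4 -1.2  4.6] tcp rel [-32.1  -1.2  54.4]
```

>>> play_rows(
  targets=[
    {"linear": [0,0,1],"turn": 0},
    {"linear": [0,-0.1,2],"turn": 0},
    {"linear": [0,-0.1,2.5],"turn": 0},
  ],
)

```text
t: 19.55
eef_pos: [580.0, 193.0, 146.3]
tcp_rot: [2.576, 0.002, 1.981]
ft_force: [-0.3, 0.5, -4.1]
opening: 0.229
```

>>> play_rows(
  targets=[
    {"linear": [0,0,0.7],"turn": 0},
    {"linear": [0,0,1.2],"turn": 0},
    {"linear": [0,0,1.2],"turn": 0},
  ],
)

```text
t: 19.92
eef_pos: [580.6, 193.3, 145.3]
tcp_rot: [2.576, 0.002, 1.981]
ft_force: [0.8, 0.6, -5.0]
opening: 0.226
```

```bash
python3 st.py
```

```text
19.925 [580.59 193.27 145.28] [2.5756e+00 2.0000e-03 1.9808e+00] [ 0.8  0.6 -5. ] 0.226 [ 0.1738  0.5933  2.0043  1.6487  0.1245 -1.8508]
tool axes in incubator frame (cols)
 [[-1.600e-03  8.440e-01  5.363e-01]
 [ 1.000e+00  2.400e-03 -9.000e-04]
 [-2.000e-03  5.363e-01 -8.440e-01]] lean 32.43
grasp pt inc frame rel. seat mid [ 1.5 -1.2  1.5] tcp rel [-30.1  -1.2  51.3]
```

>>> play_rows(
  targets=[
    {"linear": [0,0,0.6],"turn": 0},
    {"linear": [0,0,1.1],"turn": 0},
    {"linear": [0,0,1.1],"turn": 0},
  ],
)

```text
t: 20.3
eef_pos: [581.1, 193.5, 144.4]
tcp_rot: [2.575, 0.002, 1.981]
ft_force: [0.1, 0.9, -3.8]
opening: 0.225
```

>>> play_rows(
  targets=[
    {"linear": [0,0,0.5],"turn": 0},
    {"linear": [0,0,0.9],"turn": 0},
    {"linear": [0,0,0.9],"turn": 0},
  ],
)

```text
t: 20.68
eef_pos: [581.3, 193.6, 144.1]
tcp_rot: [2.575, 0.002, 1.981]
ft_force: [-5.8, -2.4, 2.2]
opening: 0.223
```

```bash
python3 st.py
```

```text
20.675 [581.35 193.58 144.05] [2.5751e+00 2.2000e-03 1.9807e+00] [-5.8 -2.4  2.2] 0.223 [ 0.1742  0.5962  2.0032  1.6673  0.1244 -1.8691]
tool axes in incubator frame (cols)
 [[-0.0015  0.8438  0.5367]
 [ 1.      0.0025 -0.0011]
 [-0.0022  0.5367 -0.8438]] lean 32.46
grasp pt inc frame rel. seat mid [ 2.3 -1.2  0.3] tcp rel [-29.3  -1.2  50.1]
```

Contact at axle height ≈94 mm as expected, with about 8 N along the slot. Pressing slightly so both ends seat, then I'll check with the cameras.

>>> play_rows(
  targets=[
    {"linear": [0,0,0.4],"turn": 0},
    {"linear": [0,0,0.7],"turn": 0},
    {"linear": [0,0,0.7],"turn": 0},
  ],
)

```text
t: 21.05
eef_pos: [581.4, 193.6, 143.9]
tcp_rot: [2.575, 0.002, 1.981]
ft_force: [-11.2, -5.1, 10.0]
opening: 0.225
```

```bash
python3 st.py
python3 - <<'E'
from h import *
print(env.state()['moment'])
for n,b in(("side",(270,110,100,100)),("top",(185,115,140,140))):
    p,d=env.read_camera(n);np.savez(n+"7.npz",p=p,d=d);x,y,w,h=b
    cv2.imwrite(f"pics/{n}7.png",cv2.resize(p[y:y+h,x:x+w,::-1],None,fx=560/w,fy=560/w,interpolation=cv2.INTER_CUBIC))
E
python3 rot.py 7
```

```text
21.05 [581.4  193.62 143.89] [2.5748e+00 2.4000e-03 1.9806e+00] [-11.2  -5.1  10. ] 0.225 [ 0.1743  0.5965  2.0033  1.6737  0.1242 -1.8754]
tool axes in incubator frame (cols)
 [[-0.0014  0.8436  0.5369]
 [ 1.      0.0025 -0.0013]
 [-0.0024  0.5369 -0.8436]] lean 32.47
grasp pt inc frame rel. seat mid [ 2.4 -1.2  0.1] tcp rel [-29.3  -1.2  49.9]
[-0.4967904   1.04982581  0.05707503]
side y ext (r<8) [-135.3 -134.2 -133.2  -27.4  -27.3  -26.7]
  y -140 -119 31 x [-8.6 -1.8 13.2] z [-9.4  2.4 11.2] y [-134.3 -122.5]
  y -106 -58 241 x [-38.4 -13.2  22.1] z [-17.1  17.2  36.7] y [-97.3 -62.3]
  y -75 -55 157 x [-39.3 -18.   24.5] z [-18.5  15.1  37.4] y [-73.6 -60.7]
  y -30 30 82 x [-16.5  -8.2   8.1] z [-11.    8.3  16.9] y [-28.7   8.6]
  y 55 75 33 x [-12.8  -0.4  29.3] z [-45.8 -42.3   3.2] y [57.7 73.9]
  y 58 106 30 x [-13.   -0.2  29.5] z [-45.9 -41.7   3.7] y [58.2 74. ]
top y ext (r<8) [-135.5 -133.6 -132.3  141.2  142.7  146.7]
  y -140 -119 12 x [-9.7 -3.3  3.6] z [-7.7  2.8  6.3] y [-134.9 -119.8]
  y -106 -58 257 x [-32.2  -4.6  28.7] z [-46.4  16.4  38.9] y [-103.5  -59.4]
  y -75 -55 114 x [-34.4  -5.5  29.5] z [-41.7  20.6  40.3] y [-74.7 -55.9]
  y -30 30 9 x [ 8.2 10.4 17. ] z [ 0.3  7.4 15.9] y [-24.6  26.5]
  y 55 75 133 x [-33.8  -5.4  31.3] z [-44.9  18.6  38.4] y [55.4 73.7]
  y 58 106 257 x [-31.6  -4.4  29.4] z [-45.2  19.   36.4] y [ 58.7 102.4]
  y 104 119 47 x [-20.2  -2.6  15.5] z [-14.2  14.   24. ] y [105.5 116.5]
  y 119 140 15 x [-9.9 -4.3  6.7] z [-11.3   2.1   8.9] y [120.1 136.1]
```

View pics/side7.png

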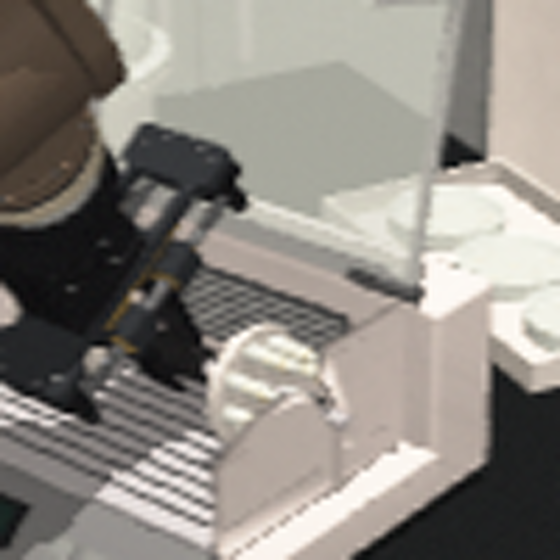

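View pics/top7.png

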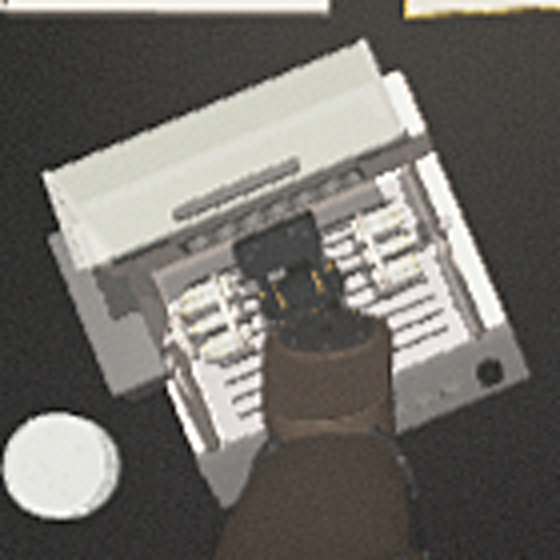

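Contact force is ~18 N along the slot, with no net moment about the slot plane, so both ends are bearing. The side view shows the plain journal at the slot bottom near (335,410), and the top view shows both journals inside their walls, axially centred. I'll relax 0.5 mm, then open only to 42 mm, since a fully open front finger would reach the base.

>>> play_rows(
  targets=[
    {"linear": [0,0,-0.5],"turn": 0},
    {"linear": [0,0,-0.5],"turn": 0},
  ],
)

```text
t: 21.4
eef_pos: [581.3, 193.6, 144.0]
tcp_rot: [2.575, 0.002, 1.981]
ft_force: [-6.7, -2.9, 4.7]
opening: 0.226
```

>>> play_rows(
  targets=[
    {"linear": [0,0,0],"turn": 0},
    {"linear": [0,0,0],"turn": 0},
    {"linear": [0,0,0],"turn": 0},
    {"linear": [0,0,0],"turn": 0},
    {"linear": [0,0,0],"turn": 0},
  ],
  hand=42,
)

```text
t: 22.02
eef_pos: [581.7, 193.7, 143.4]
tcp_rot: [2.575, 0.002, 1.981]
ft_force: [-0.1, -0.2, 0.1]
opening: 0.447
```

```bash
python3 st.py
```

```text
22.025 [581.73 193.71 143.45] [2.5755e+00 2.0000e-03 1.9807e+00] [-0.1 -0.2  0.1] 0.447 [ 0.1743  0.5976  2.0024  1.669   0.1244 -1.8707]
tool axes in incubator frame (cols)
 [[-1.500e-03  8.440e-01  5.364e-01]
 [ 1.000e+00  2.300e-03 -9.000e-04]
 [-2.000e-03  5.364e-01 -8.440e-01]] lean 32.44
grasp pt inc frame rel. seat mid [ 2.7 -1.3 -0.3] tcp rel [-28.9  -1.2  49.4]
```

Released with zero force. Retracting straight back along the tool axis.

>>> play_rows(
  targets=[
    {"linear": [0,0,-4],"turn": 0},
    {"linear": [0,0,-10],"turn": 0},
    {"linear": [0,0,-20],"turn": 0},
    {"linear": [0,0,-32],"turn": 0},
    {"linear": [0,0,-46],"turn": 0},
    {"linear": [0,0,-62],"turn": 0},
    {"linear": [0,0,-80],"turn": 0},
    {"linear": [0,0,-100],"turn": 0},
    {"linear": [0,0,-125],"turn": 0},
    {"linear": [0,0,-155],"turn": 0},
    {"linear": [0,0,-185],"turn": 0},
    {"linear": [0,0,-210],"turn": 0},
    {"linear": [0,0,-230],"turn": 0},
    {"linear": [0,0,-240],"turn": 0},
    {"linear": [0,0,-240],"turn": 0},
  ],
)

```text
t: 23.9
eef_pos: [463.3, 142.7, 346.4]
tcp_rot: [2.575, 0.002, 1.981]
ft_force: [-0.6, -0.9, -0.4]
opening: 0.444
```

```bash
python3 st.py
python3 - <<'E'
from h import *
a=np.radians(23.4);I=np.array([[np.cos(a),-np.sin(a),0],[np.sin(a),np.cos(a),0],[0,0,1]]);S=np.array([607.8,206.3,94])
for n,b in(("side",(230,80,140,150)),("top",(185,115,140,140))):
    p,d=env.read_camera(n);np.savez(n+"8.npz",p=p,d=d);x,y,w,h=b
    cv2.imwrite(f"pics/{n}8.png",cv2.resize(p[y:y+h,x:x+w,::-1],None,fx=4,fy=4,interpolation=cv2.INTER_CUBIC))
    cv2.imwrite(f"pics/{n}8f.png",p[:,:,::-1])
    P=pts(n,d);q=((P-S)@I).reshape(-1,3)
    for lo,hi,rm in((-140,-131,9),(-120,-106,14),(-28,28,16),(106,120,28),(131,140,9)):
        m=(q[:,1]>lo)&(q[:,1]<hi)&(np.hypot(q[:,0],q[:,2])<rm);v=q[m]
        if len(v)>2: print(n,lo,hi,len(v),"x",np.percentile(v[:,0],[5,50,95]).round(1),"z",np.percentile(v[:,2],[5,50,95]).round(1))
E
```

```text
23.9 [463.33 142.7  346.42] [2.5746e+00 2.5000e-03 1.9805e+00] [-0.6 -0.9 -0.4] 0.444 [ 0.0958  0.1067  2.0712  0.388   0.448  -0.6215]
tool axes in incubator frame (cols)
 [[-0.0013  0.8435  0.5371]
 [ 1.      0.0024 -0.0014]
 [-0.0025  0.5371 -0.8435]] lean 32.49
grasp pt inc frame rel. seat mid [-126.2   -1.1  202.7] tcp rel [-157.8   -1.   252.4]
side -140 -131 7 x [-7.9 -4.   1.5] z [-3.9  0.8  6.4]
side -120 -106 3 x [-3.8  1.2  5.1] z [2.3 7.1 7.4]
side -28 28 89 x [-13.9  -9.3   1.7] z [-5.3  5.9 11.6]
side 106 120 40 x [-21.5  -9.3   6.4] z [-8.1  9.6 21.7]
top -140 -131 5 x [-3.  -0.6  2.7] z [-0.9  2.4  6.8]
top -120 -106 18 x [-7.6 -0.8  8.4] z [-5.4  4.6 10.2]
top -28 28 103 x [-10.3  -1.6   9.5] z [-1.   7.1 13.2]
top 106 120 47 x [-18.1  -1.5  17.3] z [-13.8  11.5  21. ]
```

View pics/side8.png

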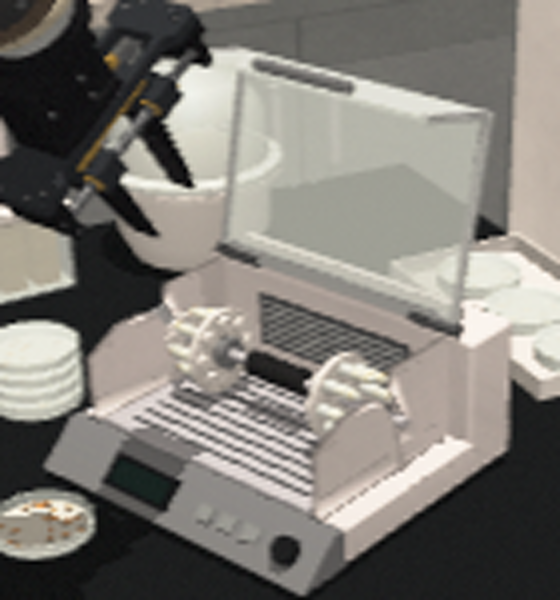

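View pics/top8.png

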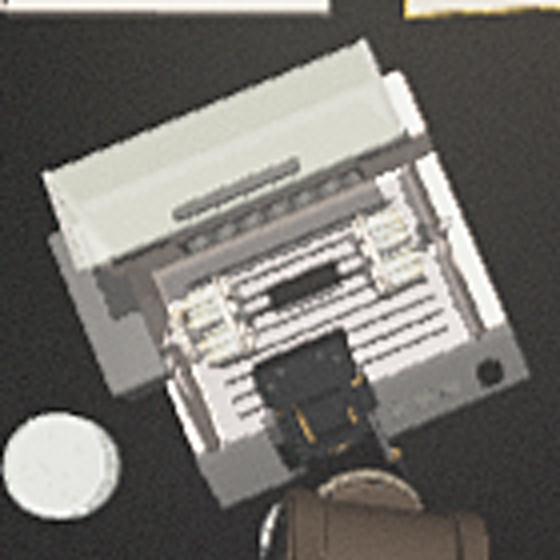

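View pics/side8f.png

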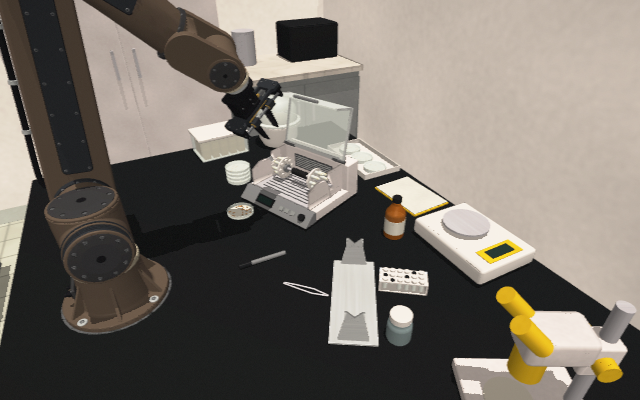

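The rotor hangs level in both slots. Collar and gear tops sit 10 and 21 mm above the 94 mm seat height (radii 9 and 20). The gear is at the drive end, the hood is still up, the bystanders are in place and the gripper is clear. Handing in.

```bash
python3 -c "
from cell import env
print(env.job_done(), env.state()['t'])"
```

```text
the job is handed in; nothing more can be done
the job is handed in; nothing more can be done
```

The rotor is hanging in the incubator with its gear at the drive-motor end, and the job is handed in at about 24 s of the 64 s.

**What I did:** I gripped the rotor by its sleeve with the gripper vertical, lifted it off the cradle and turned it to line up with the slots. The moves have no tilt command, so I got the 32° lean by pushing repeatedly against the arm's reach limit, well above the hood. I then came in under the hood, lowered both journals down the slots until they touched bottom, and pressed to about 18 N. After easing off, I let go and backed out along the tool axis.

**Last checks:**
- **Height:** the bottom contact came with the axle at 94 mm, which is the given seat height.
- **Level:** the collar and gear tops stood 10 and 21 mm above seat height, against radii of 9 and 20 mm, so the axle is level and fully home.
- **Force:** it read zero at release, and both ends carried load before that.
- **Surroundings:** by eye in the final pictures, the hood stood as before and nothing else on the bench had moved.

**What disagreed:**
- **Cameras:** the two cameras differed by about 2 mm, and both read roughly 1.5 mm off the arm's own measurements. I allowed for that.
- **Joint 3:** while pushing at the reach limit it read 0.047–0.048 rad, just under its listed 0.05 minimum. I can't tell whether that counts as passing its range.
- **Refused call:** one early move call was refused for a missing "turn" value; it moved nothing.

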